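# Casting flasks over the wax trees, in order of height

## Robot

A 6-joint arm with a two-finger parallel gripper is mounted at the origin on a cart in front of the work surface, level with it; the furniture and walls round the work are solid. World frame = base frame: x ahead of the robot, y to its left, z up, the work surface at z = 0. Lengths are in m, angles in rad, forces in N, time in s.
With the tool pointing down it reaches from about 0.35 to 0.975 m from the base axis. Payload 4.9 kg.
Tool frame: the origin (TCP) lies at the very end of the fingers, on their centre line; the grasp point (between the pads) lies 19 mm behind it; x points along the fingers, y is the direction in which the jaws open and shut, and the axes are right-handed (so a half turn about x gives the same grasp; the last joint's range is limited). The gripper opens to 85 mm and grips with 20 to 120 N. Pads are 22 mm wide; open, the fingers measure 114 mm over their backs; the gripper's body (76 mm by 85 mm) begins 54 mm behind the grasp point. The pads swing forward as they close: fully open they stand 13 mm farther back than shut.
Start: joints at [-1.396, 0.053, 1.613, -0, 1.476, -0.119], TCP at [0.181, -0.598, 0.231] pointing down, gripper open.
Joint ranges: [-3.01, 3.01], [-1.01, 2.22], [0.06, 2.58], [-1.02, 4.17], [0.09, 2.62], [-3.14, 3.14]. Speed limits (rad/s): [2.57, 2.57, 3.14, 3.14, 3.14, 3.14].

## Interface

Orientations are given as a rotation vector (axis times angle).
In Python, from station import ctrl, get_image, calibration, finish_job, search_frame, cut_out, mark_of gives the robot as it stands. The module is installed in compiled form; this text tells all that it offers.
- The arm moves only by the tool arm_command, never from a script. Its argument "plan" is a list that holds one entry, the list of rows, each a list of 7 numbers: the shift along the tool's x, y, z in m, then the turn, a rotation vector about the tool's x, y, z in degrees, then the finger opening in m, from 0 to 0.0854. A call has 1 to 20 rows; each row shifts and turns the pose as measured when the row begins, along the tool's axes as they then stand; what a row does not reach is not made up. A row lasts 1/12 s, in which the tool goes at most 41.7 mm and 7.16 degrees, less where a joint would pass 70% of its speed; a pose out of reach is approached as far as the arm can. A call with a gripper value outside its range is refused whole. The fingers move at their own pace and stop on an object; "squeeze" is the grip in N (left out, the last holds). Time passes only in rows, so rows that do not move let the fingers close. It gives the time, the measured TCP pose, the force and the opening at its end, in the units of the state.
- ctrl.get_obs(): the state, without advancing time (a new reading comes with each control period).
- get_image(name): name is "scene" or "top"; returns the picture (420x560x3 uint8, red, green, blue); there is no depth.
- calibration(name): a dict with "fx", "fy", "cx", "cy" (pixels), "k1" (the pictures are not rectified: a ray, as slopes to the right and down, at radius r is drawn at 1 + k1 r^2 times it, then the intrinsics apply), "cam_to_world" (4x4, takes a point from camera to world coordinates). Camera axes: x right, y down, z forward; pixel columns grow to the right and rows downward; lengths in m; the calibration is good to about 2 mm. A picture is of the moment at which its call begins. calibration takes no time and is no camera call.
- finish_job(): hands the job in, once; it reports no verdict.
Trained networks look in the newest picture that a camera, given by its name, has taken for a name from the list of things; names that differ only in an ending like _2 or _b are one class to them, and where a whole thing is asked for, a point or a joint stands for the part that bears it (a point fixed in the world has none). Each returns a list of dicts, best first, with "conf" (0 to 1); they miss things now and then, are a little off and sometimes report something else, mostly with a low value. They report only what shows in the picture. A call takes as long as a camera call. They do not tell look-alikes from the thing itself.
- search_frame(camera, thing): "at" ([x, y, z] in m, in the coordinates of the camera as it stood for that picture, good to about 4 mm: the middle of the surface that is visible of it).
- cut_out(camera, thing): "mask" (420x560 bool, what is visible of it).
- mark_of(camera, thing): "at" ([x, y, z] in m, in the coordinates of the camera as it stood for that picture, good to about 4 mm: a listed point, or the origin of a listed thing).
The state is a dict: "t": time; "q": joint angles; "dq": joint speeds; "effort": joint torques, N m; "tool_pos": TCP position; "tool_rot": TCP orientation; "contact_force": force on the tool from outside, world axes, zero at the start; "wrist_torque": the same for the moment, N m; "opening": finger opening in m.
Only numpy, scipy, OpenCV 4.12 (cv2) and the standard library are available. Lean on these libraries where they do the work, as an engineer would, in place of code of your own. Each camera call takes 0.05 s, during which the arm holds its last target. There are 200 camera calls.

## Task

Four wax trees stand on rubber bases along the pouring board, graded from short to tall. Line the four steel casting flasks up over them in the same order, the shortest flask over the shortest tree and so on up to the tallest, each lowered upright over its tree until it sits fully down inside the rim of its rubber base. Wax is brittle, so set the flasks down gently without letting them drop, and do not knock or press on the trees and bases; leave the black ring cone standing where it is.

Things in the scene. Friction and masses are not known exactly. Their poses are not given: they have to be found in the camera images.
- short_flask: loose steel casting flask, a plain open tube 46 mm tall, 50 mm outside and 44 mm inside diameter (the shortest of four that differ only in height), standing on the bench; origin at the centre of its lower mouth, z up along the tube; 133 g, give or take a third
- medium_flask: loose steel casting flask, a plain open tube 64 mm tall, 50 mm outside and 44 mm inside diameter (the second shortest of four that differ only in height), standing on the bench; origin at the centre of its lower mouth, z up along the tube; 186 g, give or take a third
- tall_flask: loose steel casting flask, a plain open tube 82 mm tall, 50 mm outside and 44 mm inside diameter (the second tallest of four that differ only in height), standing on the bench; origin at the centre of its lower mouth, z up along the tube; 238 g, give or take a third
- tallest_flask: loose steel casting flask, a plain open tube 100 mm tall, 50 mm outside and 44 mm inside diameter (the tallest of four that differ only in height), standing on the bench; origin at the centre of its lower mouth, z up along the tube; 290 g, give or take a third
- short_tree_base: fixed brown-red rubber base, 76 mm across; upright at its centre a blue-green wax tree 34 mm tall above the seat, 26 mm wide, for the 46 mm flask, which ends 12 mm above it. Origin: centre of the underside, 14 mm above the bench, z up; the flask's flat seat is 10 mm above that, 60 mm across; the rim round it flares to 69 mm at its top, 21 mm above the origin
- medium_tree_base: fixed brown-red rubber base, 76 mm across; upright at its centre a blue-green wax tree 52 mm tall above the seat, 26 mm wide, for the 64 mm flask, which ends 12 mm above it. Origin: centre of the underside, 14 mm above the bench, z up; the flask's flat seat is 10 mm above that, 60 mm across; the rim round it flares to 69 mm at its top, 21 mm above the origin
- tall_tree_base: fixed brown-red rubber base, 76 mm across; upright at its centre a blue-green wax tree 70 mm tall above the seat, 26 mm wide, for the 82 mm flask, which ends 12 mm above it. Origin: centre of the underside, 14 mm above the bench, z up; the flask's flat seat is 10 mm above that, 60 mm across; the rim round it flares to 69 mm at its top, 21 mm above the origin
- tallest_tree_base: fixed brown-red rubber base, 76 mm across; upright at its centre a blue-green wax tree 88 mm tall above the seat, 26 mm wide, for the 100 mm flask, which ends 12 mm above it. Origin: centre of the underside, 14 mm above the bench, z up; the flask's flat seat is 10 mm above that, 60 mm across; the rim round it flares to 69 mm at its top, 21 mm above the origin
- pouring_board: fixed plywood pouring board, 335 x 100 mm, top 14 mm above the bench, at any angle; origin at its centre on the bench, y along its length. The four bases stand on it in one row about 80 mm apart, the trees growing from short (at its -y end) to tallest (+y end)
- ring_cone: loose black ring cone, 56 mm tall, foot 40 mm across, standing among the flasks; a bystander, not part of the job; origin under its foot, z up
There are look-alikes about, which are no part of the job. Leave any orange look-alike of the tallest_flask alone.

How it is judged:
At the end, for the whole second after the job is handed in: Each of the four flasks stands upright (within 0.06 rad) on the seat of the base whose tree matches it in height order, its foot inside the rim: its centre within 8 mm of the base's centre and its lower mouth within 2.5 mm of the seat; all released and at rest (horizontal distance between short_flask and short_tree_base below 0.008 m and z of short_flask in the frame of short_tree_base below 0.0125 m and angle between each of short_flask, medium_flask, tall_flask, tallest_flask's own z axis and vertical below 0.06 rad and linear speed of each of short_flask, medium_flask, tall_flask, tallest_flask below 0.02 m/s and horizontal distance between medium_flask and medium_tree_base below 0.008 m and z of medium_flask in the frame of medium_tree_base below 0.0125 m and horizontal distance between tall_flask and tall_tree_base below 0.008 m and z of tall_flask in the frame of tall_tree_base below 0.0125 m and horizontal distance between tallest_flask and tallest_tree_base below 0.008 m and z of tallest_flask in the frame of tallest_tree_base below 0.0125 m); the robot touches nothing.
It fails at once if a wax tree or its base is struck or pressed with more than 40 N (contact force between any of short_tree_base, medium_tree_base, tall_tree_base, tallest_tree_base and anything else above 40 N).
It fails at once if a flask is let fall: faster than 0.5 m/s with no finger touching it ((linear speed of short_flask above 0.5 m/s and contact force between short_flask and the fingers below 0.01 N) or (linear speed of medium_flask above 0.5 m/s and contact force between medium_flask and the fingers below 0.01 N) or (linear speed of tall_flask above 0.5 m/s and contact force between tall_flask and the fingers below 0.01 N) or (linear speed of tallest_flask above 0.5 m/s and contact force between tallest_flask and the fingers below 0.01 N)).
It fails at once if the black ring cone is knocked over or moved more than 30 mm (distance of ring_cone from where it was at the start of the episode above 0.03 m or angle between ring_cone's own z axis and vertical above 0.5 rad).
It also fails if it takes over 115 s, if anything falls off the work surface, if the arm or the gripper's body presses on something with over 40 N, if the wrist force passes 120 N, or if a joint passes its speed limit or range.

## Working session

There is one attempt and no reset: what is moved stays moved. The work goes in short steps, Python scripts to look and compute and a tool call to move; the robot and the scene stay as the last step left them, time stands still between calls to the robot, and variables do not carry over. Pictures are saved under pics/ and viewed, about 12 in all and at most 16, crops included, and the job is handed in when it is done.

Besides the shell and the picture viewer there is one more tool, called after "Call:" by a JSON object that holds its "api" and its "payload", one argument or row to a line. arm_command: Moves the arm, as the interface text tells. Its arguments: {"type":"object","properties":{"plan":{"type":"array","items":{"type":"array","items":{"type":"array","items":{"type":"number"}}}},"squeeze":{"type":"number"}},"required":["plan"]}

```bash
mkdir -p pics
python3 - <<'E'
from station import *
import cv2,numpy as np
for n in("scene","top"):
    im=get_image(n); cv2.imwrite(f"pics/{n}0.png",im[:,:,::-1])
    c=calibration(n); T=np.array(c["cam_to_world"]); print(n,{k:c[k] for k in("fx","fy","cx","cy","k1")}); print(T.round(3))
    for th in("short_flask","medium_flask","tall_flask","tallest_flask","short_tree_base","medium_tree_base","tall_tree_base","tallest_tree_base","pouring_board","ring_cone"):
        for d in mark_of(n,th)[:4]:
            print(th,round(d["conf"],2),(T@np.r_[d["at"],1])[:3].round(4))
o=ctrl.get_obs();print(o)
E
```

```text
scene {'fx': 404.6745933343273, 'fy': 404.6745933343273, 'cx': 284.5539026583476, 'cy': 213.05610785955534, 'k1': -0.09743826561394506}
[[-0.834 -0.373  0.406  0.131]
 [-0.551  0.562 -0.617  0.742]
 [ 0.002 -0.738 -0.675  0.752]
 [ 0.     0.     0.     1.   ]]
short_flask 0.6 [0.4919 0.301  0.0011]
medium_flask 0.84 [ 0.6028  0.3698 -0.0038]
medium_flask 0.28 [ 0.4584  0.1153 -0.0005]
tall_flask 0.58 [ 0.5267  0.2184 -0.0038]
tallest_flask 0.76 [0.4603 0.1154 0.0021]
tallest_flask 0.74 [0.4962 0.5176 0.0015]
short_tree_base 0.6 [ 5.287e-01 -1.955e-01  2.000e-04]
short_tree_base 0.57 [ 0.5733 -0.3023  0.0153]
medium_tree_base 0.56 [ 0.5457 -0.2275  0.016 ]
tall_tree_base 0.85 [ 0.5165 -0.1533  0.0122]
tall_tree_base 0.74 [0.5072 0.4193 0.0018]
tallest_tree_base 0.55 [ 0.4865 -0.077   0.0101]
pouring_board 0.86 [ 0.5337 -0.1975  0.0036]
ring_cone 0.57 [0.5044 0.4226 0.0016]
top {'fx': 508.5679745537221, 'fy': 508.5679745537221, 'cx': 283.83067707367167, 'cy': 209.44004801881107, 'k1': -0.08096511733914524}
[[ 0.021 -0.987  0.16   0.318]
 [-1.    -0.021  0.004  0.122]
 [-0.    -0.16  -0
[... 627 characters left out ...]
-0.0786  0.0127]
ring_cone 0.65 [ 0.5041  0.4167 -0.0017]
{'t': 1.1, 'q': array([-1.39597880e+00,  5.26515081e-02,  1.61290009e+00,  1.28635805e-05,
        1.47600030e+00, -1.19006286e-01]), 'dq': array([-0.00151461, -0.00118374,  0.00192198, -0.00089284,  0.00090304,
        0.00048892]), 'effort': array([-8.77529765e-04, -3.93699074e+01, -3.70470321e+01, -2.08069750e-04,
        5.05206935e-04, -3.11437063e-07]), 'tool_pos': array([ 0.18100582, -0.59819662,  0.23133361]), 'tool_rot': array([ 2.06352715,  0.30531117, -2.06349807]), 'contact_force': array([-0.78901233, -0.54089081, -0.22937952]), 'wrist_torque': array([ 0.01321238, -0.00722116, -0.02543865]), 'opening': 0.08515888884669144}
```

View pics/scene0.png

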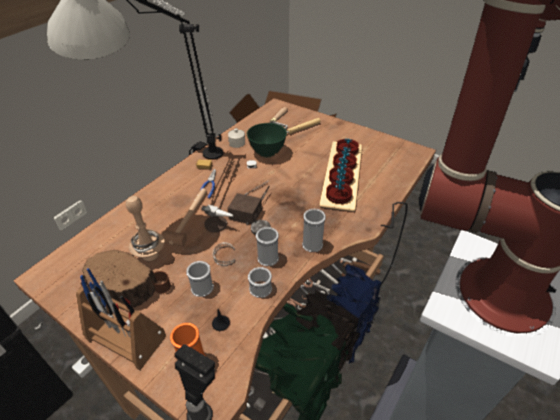

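View pics/top0.png

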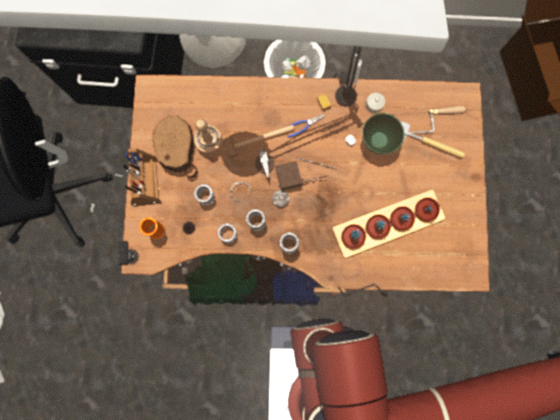

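The scene picture shows steel flasks at (313,230) tallest, (267,246) tall, (200,279) medium and (260,283) short. The orange look-alike is at (186,340), the cone at (220,320), and the board of bases at (342,172). In the top picture, the same four are at (289,242), (256,220), (204,194) and (227,234), with orange at (149,226). I'll refine the positions by fitting silhouettes and make one crop to confirm.

```bash
cat > h.py <<'E'
from station import *
import cv2,numpy as np
from scipy.optimize import minimize
a=np.linspace(0,2*np.pi,48)
def circ(x,y,z,r): return np.c_[x+r*np.cos(a),y+r*np.sin(a),0*a+z]
def proj(n,P):
    c=calibration(n); T=np.linalg.inv(np.array(c["cam_to_world"])); p=np.c_[P,np.ones(len(P))]@T[:3].T
    u=p[:,:2]/p[:,2:]; u=u*(1+c["k1"]*(u**2).sum(1,keepdims=True))
    return u*[c["fx"],c["fy"]]+[c["cx"],c["cy"]]
def sil(n,rings,S=8):
    m=np.zeros((420*4,560*4),np.uint8)
    h=cv2.convexHull(np.vstack([proj(n,circ(*r)) for r in rings]).astype(np.float32))
    cv2.fillPoly(m,[np.round((h*4+1.5)*16).astype(np.int32)],1,shift=4); return m
def fit(n,mask,shape,x0):
    M=cv2.resize(mask.astype(np.uint8),None,fx=4,fy=4,interpolation=cv2.INTER_NEAREST)
    def f(p):
        s=0
        for rings in shape: s=s|sil(n,[(p[0],p[1],z,r) for z,r in rings])
        return 1-(s&M).sum()/(s|M).sum()
    r=minimize(f,x0,method="Nelder-Mead",options=dict(initial_simplex=np.array([x0,np.add(x0,[.01,0]),np.add(x0,[0,.01])]),xatol=2e-4,fatol=1e-4))
    return r.x.round(4),round(1-r.fun,3)
def flask(h,z=0): return [[(z,.025),(z+h,.025)]]
def base(t): return [[(.014,.038),(.035,.038)],[(.024,.013),(.024+t,.008)]]
E
python3 - <<'E'
from h import *
F=dict(short_flask=(.046,(.490,.298)),medium_flask=(.064,(.604,.367)),tall_flask=(.082,(.525,.214)),tallest_flask=(.1,(.457,.114)))
B=dict(short_tree_base=(.034,(.572,-.308)),medium_tree_base=(.052,(.543,-.23)),tall_tree_base=(.07,(.516,-.157)),tallest_tree_base=(.088,(.486,-.077)))
for n in("top","scene"):
    im=get_image(n)
    for D,s in((F,flask),(B,base)):
        for k,(h,x0) in D.items():
            for d in cut_out(n,k)[:4]:
                x,q=fit(n,d["mask"],s(h),x0); ys,xs=np.nonzero(d["mask"])
                print(n,k,round(d["conf"],2),x,q,xs.mean().round(),ys.mean().round())
im=get_image("scene")[190:380,130:380]; im2=get_image("top")[170:270,130:330]
a_=cv2.resize(im,(750,570),interpolation=cv2.INTER_CUBIC)
cv2.imwrite("pics/crop1.png",a_[:,:,::-1])
E
```

```text
top medium_flask 0.63 [0.6026 0.3692] 0.722 204.0 194.0
top tall_flask 0.68 [0.5281 0.2108] 0.422 255.0 218.0
top tall_flask 0.53 [0.525 0.214] 0.0 378.0 226.0
top tallest_flask 0.59 [0.4594 0.1144] 0.419 286.0 242.0
top short_tree_base 0.72 [ 0.5747 -0.3071] 0.954 427.0 209.0
top medium_tree_base 0.78 [ 0.5442 -0.2314] 0.939 402.0 218.0
top tall_tree_base 0.9 [ 0.5184 -0.1565] 0.951 378.0 226.0
top tallest_tree_base 0.9 [ 0.4876 -0.0815] 0.93 353.0 236.0
scene medium_flask 0.72 [0.6027 0.3724] 0.956 200.0 278.0
scene tall_flask 0.75 [0.5294 0.2124] 0.921 267.0 245.0
scene tallest_flask 0.96 [0.457 0.114] 0.0 186.0 337.0
scene tallest_flask 0.64 [0.4587 0.1162] 0.954 313.0 230.0
scene medium_tree_base 0.68 [ 0.5473 -0.2308] 0.743 345.0 159.0
scene medium_tree_base 0.4 [ 0.5009 -0.22  ] 0.115 340.0 184.0
scene tall_tree_base 0.53 [ 0.5202 -0.1538] 0.629 341.0 172.0
scene tallest_tree_base 0.86 [ 0.4872 -0.0777] 0.856 339.0 190.0
```

View pics/crop1.png

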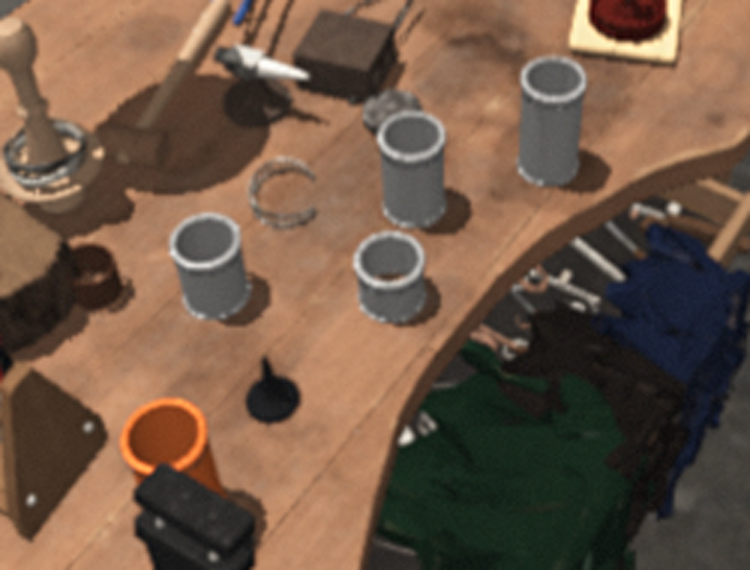

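The crop confirms the four steel flasks with heights in the order I named. The orange cup at (165,440 in the crop) is the look-alike and the black cone at (272,395) is the bystander. Both stay alone. Next I work out the tool axes and the first move.

```bash
cat > mv.py <<'E'
from station import *
import numpy as np,sys
from scipy.spatial.transform import Rotation as Ro
JAW=np.array([.933,.360,0]);JAW/=np.linalg.norm(JAW)
def state(tgt=None):
    o=ctrl.get_obs(); R=Ro.from_rotvec(o["tool_rot"]).as_matrix()
    y=JAW if R[:,1]@JAW>0 else -JAW
    W=np.c_[[0,0,-1],y,np.cross([0,0,-1],y)]
    print("t",round(o["t"],2),"pos",o["tool_pos"].round(4),"F",o["contact_force"].round(1),"open",round(o["opening"],4),"q6",o["q"][5].round(2))
    print("turn deg",np.degrees(Ro.from_matrix(R.T@W).as_rotvec()).round(2))
    if tgt is not None: d=np.array(tgt)-o["tool_pos"]; print("shift now-axes",(R.T@d*1e3).round(1),"aligned-axes",(W.T@d*1e3).round(1))
if __name__=="__main__": state([float(v) for v in sys.argv[1:]] or None)
E
python3 mv.py .459 .1155 .231
python3 - <<'E'
from h import *
im=get_image("top")
for n in("top","scene"):
    get_image(n)
    for d in search_frame(n,"short_flask")[:2]: print(n,d["conf"],(np.array(calibration(n)["cam_to_world"])@np.r_[d["at"],1])[:3].round(4))
    for d in cut_out(n,"short_flask")[:2]: print(fit(n,d["mask"],flask(.046),(.49,.2985)))
E
```

```text
t 2.1 pos [ 0.181  -0.5982  0.2313] F [-0.4  0.6 -0.5] open 0.086 q6 -0.12
turn deg [85.73 -0.   -0.  ]
shift now-axes [ 3.000e-01 -6.026e+02 -4.728e+02] aligned-axes [ 3.000e-01 -5.163e+02  5.658e+02]
top 0.7 [0.4923 0.2949 0.0469]
(array([0.488 , 0.2973]), np.float64(0.526))
scene 0.91 [0.4887 0.3026 0.03  ]
(array([0.4897, 0.2992]), np.float64(0.929))
```

Call:
{"api": "arm_command", "payload": {
  "plan": [
    [[0, 0, 0, -7.1, 0, 0, 0.0854], [0, 0, 0, -7.1, 0, 0, 0.0854], [0, 0, 0, -7.1, 0, 0, 0.0854], [0, 0, 0, -7.1, 0, 0, 0.0854], [0, 0, 0, -7.1, 0, 0, 0.0854], [0, 0, 0, -7.1, 0, 0, 0.0854], [0, 0, 0, -7.1, 0, 0, 0.0854], [0, 0, 0, -7.1, 0, 0, 0.0854], [0, 0, 0, -7.1, 0, 0, 0.0854], [0, 0, 0, -7.1, 0, 0, 0.0854], [0, 0, 0, -7.1, 0, 0, 0.0854], [0, 0, 0, -7.1, 0, 0, 0.0854], [0, 0, 0, -7.1, 0, 0, 0.0854], [0, 0, 0, -2, 0, 0, 0.0854]]
  ],
  "squeeze": 40
}}

```text
t: 3.62
tool_pos: [0.181, -0.5982, 0.2313]
tool_rot: [0.915, 1.37, -0.915]
contact_force: [-0.4, 0.8, -0.6]
opening: 0.0852
```

```bash
python3 mv.py .459 .1155 .231
```

```text
t 3.62 pos [ 0.181  -0.5982  0.2313] F [-0.4  0.8 -0.6] open 0.0852 q6 -1.79
turn deg [ 1.41 -0.   -0.  ]
shift now-axes [ 3.000e-01  5.300e+02 -5.529e+02] aligned-axes [ 3.000e-01  5.163e+02 -5.658e+02]
```

Call:
{"api": "arm_command", "payload": {
  "plan": [
    [[0, 0, 0, 1.4, 0, 0, 0.0854], [0, 26, -28, 0, 0, 0, 0.0854]]
  ]
}}

```text
t: 3.78
tool_pos: [0.1944, -0.5628, 0.2299]
tool_rot: [0.938, 1.36, -0.94]
contact_force: [-0.0, 1.7, -0.3]
opening: 0.0855
```

I wrote that shift in mm instead of m. The per-row cap limited it to 38 mm in the intended direction, so no harm was done. From here I use metres.

Call:
{"api": "arm_command", "payload": {
  "plan": [
    [[0, 0.0258, -0.0283, 0, 0, 0, 0.0854], [0, 0.0258, -0.0283, 0, 0, 0, 0.0854], [0, 0.0258, -0.0283, 0, 0, 0, 0.0854], [0, 0.0258, -0.0283, 0, 0, 0, 0.0854], [0, 0.0258, -0.0283, 0, 0, 0, 0.0854], [0, 0.0258, -0.0283, 0, 0, 0, 0.0854], [0, 0.0258, -0.0283, 0, 0, 0, 0.0854], [0, 0.0258, -0.0283, 0, 0, 0, 0.0854], [0, 0.0258, -0.0283, 0, 0, 0, 0.0854], [0, 0.0258, -0.0283, 0, 0, 0, 0.0854], [0, 0.0258, -0.0283, 0, 0, 0, 0.0854], [0, 0.0258, -0.0283, 0, 0, 0, 0.0854], [0, 0.0258, -0.0283, 0, 0, 0, 0.0854], [0, 0.0258, -0.0283, 0, 0, 0, 0.0854], [0, 0.0258, -0.0283, 0, 0, 0, 0.0854], [0, 0.0258, -0.0283, 0, 0, 0, 0.0854], [0, 0.0258, -0.0283, 0, 0, 0, 0.0854], [0, 0.0258, -0.0283, 0, 0, 0, 0.0854], [0, 0, 0, 0, 0, 0, 0.0854]]
  ]
}}

```text
t: 5.37
tool_pos: [0.4738, 0.1056, 0.2328]
tool_rot: [0.983, 1.326, -0.971]
contact_force: [-1.0, -0.3, -0.1]
opening: 0.0855
```

```bash
python3 mv.py .459 .1155 .16
```

```text
t 5.37 pos [0.4738 0.1056 0.2328] F [-1.  -0.3 -0.1] open 0.0855 q6 -0.24
turn deg [-3.4   0.39 -0.77]
shift now-axes [ 72.5 -12.  -14.4] aligned-axes [ 72.8 -10.2 -14.6]
```

Call:
{"api": "arm_command", "payload": {
  "plan": [
    [[0, -0.0102, -0.0146, -3.4, 0.4, -0.8, 0.0854], [0, 0, 0, 0, 0, 0, 0.0854], [0.03, 0, 0, 0, 0, 0, 0.0854], [0.03, 0, 0, 0, 0, 0, 0.0854], [0, 0, 0, 0, 0, 0, 0.0854]]
  ]
}}

```text
t: 5.78
tool_pos: [0.4617, 0.1184, 0.1741]
tool_rot: [0.937, 1.354, -0.933]
contact_force: [-0.7, -0.4, -1.6]
opening: 0.0854
```

```bash
python3 mv.py .459 .1155 .066
```

```text
t 5.78 pos [0.4617 0.1184 0.1741] F [-0.7 -0.4 -1.6] open 0.0854 q6 -0.27
turn deg [-0.17  0.2  -0.32]
shift now-axes [108.   -4.2   1.3] aligned-axes [108.1  -3.6   1.7]
```

Call:
{"api": "arm_command", "payload": {
  "plan": [
    [[0.01, -0.0036, 0.0017, -0.2, 0.2, -0.3, 0.0854], [0.02, 0, 0, 0, 0, 0, 0.0854], [0.02, 0, 0, 0, 0, 0, 0.0854], [0.02, 0, 0, 0, 0, 0, 0.0854], [0.02, 0, 0, 0, 0, 0, 0.0854], [0.018, 0, 0, 0, 0, 0, 0.0854], [0, 0, 0, 0, 0, 0, 0.0854]]
  ]
}}

```text
t: 6.37
tool_pos: [0.4647, 0.1097, 0.07]
tool_rot: [0.948, 1.345, -0.938]
contact_force: [-0.2, 1.1, 0.6]
opening: 0.0856
```

```bash
python3 mv.py .459 .1155 .066
```

```text
t 6.37 pos [0.4647 0.1097 0.07  ] F [-0.2  1.1  0.6] open 0.0856 q6 -0.28
turn deg [-0.8   0.3  -0.65]
shift now-axes [ 3.9 -3.4 -7.4] aligned-axes [ 4.  -3.2 -7.4]
```

Call:
{"api": "arm_command", "payload": {
  "plan": [
    [[0.004, -0.0032, -0.0074, -0.8, 0.3, -0.65, 0.0854], [0, 0, 0, 0, 0, 0, 0.0854]]
  ]
}}

```text
t: 6.53
tool_pos: [0.4598, 0.1148, 0.0674]
tool_rot: [0.935, 1.36, -0.935]
contact_force: [-0.8, 0.8, -0.1]
opening: 0.0853
```

```bash
python3 mv.py .459 .1155 .066
```

```text
t 6.53 pos [0.4598 0.1148 0.0674] F [-0.8  0.8 -0.1] open 0.0853 q6 -0.28
turn deg [-0.12  0.   -0.01]
shift now-axes [ 1.4 -0.5 -1. ] aligned-axes [ 1.4 -0.5 -1. ]
```

Call:
{"api": "arm_command", "payload": {
  "plan": [
    [[0, 0, -0.001, 0, 0, 0, 0.07], [0, 0, 0, 0, 0, 0, 0.06], [0, 0, 0, 0, 0, 0, 0.05], [0, 0, 0, 0, 0, 0, 0.04], [0, 0, 0, 0, 0, 0, 0.04], [0, 0, 0, 0, 0, 0, 0.04], [0, 0, 0, 0, 0, 0, 0.04], [0, 0, 0, 0, 0, 0, 0.04]]
  ]
}}

```text
t: 7.2
tool_pos: [0.4617, 0.1161, 0.072]
tool_rot: [0.938, 1.355, -0.931]
contact_force: [-0.1, 0.1, -1.5]
opening: 0.0488
```

```bash
python3 mv.py .459 .1155 .226
```

```text
t 7.2 pos [0.4617 0.1161 0.072 ] F [-0.1  0.1 -1.5] open 0.0488 q6 -0.28
turn deg [-0.11  0.12 -0.38]
shift now-axes [-1.54e+02 -1.80e+00 -1.00e-01] aligned-axes [-154.    -2.8   -0.4]
```

Call:
{"api": "arm_command", "payload": {
  "plan": [
    [[-0.02, 0, 0, 0, 0, 0, 0.04], [-0.03, 0, 0, 0, 0, 0, 0.04], [-0.03, 0, 0, 0, 0, 0, 0.04], [-0.03, 0, 0, 0, 0, 0, 0.04], [-0.03, 0, 0, 0, 0, 0, 0.04], [-0.02, 0, 0, 0, 0, 0, 0.04], [0, 0, 0, 0, 0, 0, 0.04]]
  ]
}}

```text
t: 7.78
tool_pos: [0.4566, 0.1157, 0.2324]
tool_rot: [0.933, 1.365, -0.94]
contact_force: [0.6, 0.1, -1.9]
opening: 0.0488
```

```bash
python3 mv.py .4874 -.080 .235
```

```text
t 7.78 pos [0.4566 0.1157 0.2324] F [ 0.6  0.1 -1.9] open 0.0488 q6 -0.28
turn deg [-0.12 -0.1   0.36]
shift now-axes [ -2.7 -41.3 193.7] aligned-axes [ -2.6 -41.7 193.6]
```

Call:
{"api": "arm_command", "payload": {
  "plan": [
    [[-0.001, -0.004, 0.018, 0, 0, 0, 0.04], [-0.001, -0.0065, 0.03, 0, 0, 0, 0.04], [-0.001, -0.0065, 0.03, 0, 0, 0, 0.04], [-0.001, -0.0065, 0.03, 0, 0, 0, 0.04], [-0.001, -0.0065, 0.03, 0, 0, 0, 0.04], [-0.001, -0.0065, 0.03, 0, 0, 0, 0.04], [0, -0.004, 0.018, 0, 0, 0, 0.04], [0, 0, 0, 0, 0, 0, 0.04], [0, 0, 0, 0, 0, 0, 0.04]]
  ]
}}

```text
t: 8.53
tool_pos: [0.4827, -0.0787, 0.2244]
tool_rot: [0.929, 1.38, -0.94]
contact_force: [1.2, 0.5, -1.9]
opening: 0.0485
```

```bash
python3 mv.py .4874 -.080 .22
```

```text
t 8.53 pos [ 0.4827 -0.0787  0.2244] F [ 1.2  0.5 -1.9] open 0.0485 q6 -0.68
turn deg [ 0.11 -0.61  0.9 ]
shift now-axes [4.4 4.  2.9] aligned-axes [4.4 3.9 2.9]
```

Next I correct the pose, then look at the held flask against the base.

Call:
{"api": "arm_command", "payload": {
  "plan": [
    [[0, 0.004, 0.003, 0.1, -0.6, 0.9, 0.04], [0, 0, 0, 0, 0, 0, 0.04]]
  ]
}}

```text
t: 8.7
tool_pos: [0.4868, -0.0791, 0.2214]
tool_rot: [0.934, 1.364, -0.934]
contact_force: [-0.7, 0.1, -3.1]
opening: 0.0483
```

```bash
python3 mv.py .4874 -.080 .106
python3 - <<'E'
from h import *
o=ctrl.get_obs(); z=o["tool_pos"][2]-.072
for n in("top","scene"):
    im=get_image(n)
    for k in("tallest_flask",):
        for d in cut_out(n,k)[:3]:
            ys,xs=np.nonzero(d["mask"]); print(n,d["conf"],fit(n,d["mask"],flask(.1,z),o["tool_pos"][:2]),xs.mean(),ys.mean())
c=proj("scene",np.array([[.4874,-.08,.1]]))[0].astype(int); im=get_image("scene")[max(c[1]-110,0):c[1]+90,c[0]-125:c[0]+125]
cv2.imwrite("pics/h1.png",cv2.resize(im,None,fx=3,fy=3,interpolation=cv2.INTER_CUBIC)[:,:,::-1])
E
```

```text
t 8.7 pos [ 0.4868 -0.0791  0.2214] F [-0.7  0.1 -3.1] open 0.0483 q6 -0.68
turn deg [ 0.   -0.14  0.08]
shift now-axes [115.4   0.4   1.3] aligned-axes [115.4   0.2   1. ]
top 0.64 (array([ 0.4538, -0.0558]), np.float64(0.171)) 359.3768115942029 237.82608695652175
top 0.57 (array([ 0.4868, -0.0791]), np.float64(0.0)) 151.73809523809524 228.1220238095238
scene 0.77 (array([ 0.4869, -0.0807]), np.float64(0.934)) 345.8095238095238 138.8095238095238
scene 0.64 (array([ 0.4868, -0.0791]), np.float64(0.0)) 186.16459627329192 336.44099378881987
```

View pics/h1.png

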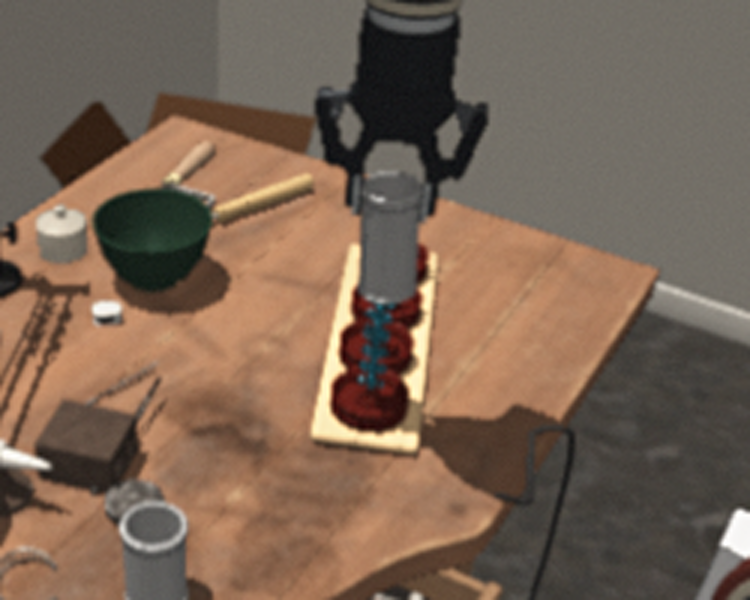

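Call:
{"api": "arm_command", "payload": {
  "plan": [
    [[0.01, 0.0005, 0, 0, -0.1, 0, 0.04], [0.01, 0, 0, 0, 0, 0, 0.04], [0.01, 0, 0, 0, 0, 0, 0.04], [0, 0, 0, 0, 0, 0, 0.04]]
  ]
}}

```text
t: 9.28
tool_pos: [0.488, -0.0779, 0.1907]
tool_rot: [0.931, 1.36, -0.932]
contact_force: [0.3, 0.4, -2.8]
opening: 0.0485
```

```bash
python3 mv.py .4875 -.0785 .098
```

```text
t 9.28 pos [ 0.488  -0.0779  0.1907] F [ 0.3  0.4 -2.8] open 0.0485 q6 -0.68
turn deg [ 0.16  0.09 -0.04]
shift now-axes [92.7 -0.7  0.3] aligned-axes [92.7 -0.7  0.4]
```

Slow descent keeps drift small, so I continue to just above the rim.

Call:
{"api": "arm_command", "payload": {
  "plan": [
    [[0.01, -0.0007, 0.0004, 0, 0, 0, 0.04], [0.01, 0, 0, 0, 0, 0, 0.04], [0.01, 0, 0, 0, 0, 0, 0.04], [0.01, 0, 0, 0, 0, 0, 0.04], [0.01, 0, 0, 0, 0, 0, 0.04], [0.01, 0, 0, 0, 0, 0, 0.04], [0.01, 0, 0, 0, 0, 0, 0.04], [0, 0, 0, 0, 0, 0, 0.04]]
  ]
}}

```text
t: 9.95
tool_pos: [0.4857, -0.0782, 0.1106]
tool_rot: [0.931, 1.365, -0.934]
contact_force: [-1.1, 0.8, -3.7]
opening: 0.0489
```

```bash
python3 mv.py .4875 -.0785 .096
```

```text
t 9.95 pos [ 0.4857 -0.0782  0.1106] F [-1.1  0.8 -3.7] open 0.0489 q6 -0.68
turn deg [ 0.14 -0.08  0.16]
shift now-axes [14.6  1.6  0.9] aligned-axes [14.6  1.6  0.9]
```

Call:
{"api": "arm_command", "payload": {
  "plan": [
    [[0.003, 0.0016, 0.0008, 0, 0, 0, 0.04], [0.003, 0, 0, 0, 0, 0, 0.04], [0.003, 0, 0, 0, 0, 0, 0.04], [0.002, 0, 0, 0, 0, 0, 0.04], [0, 0, 0, 0, 0, 0, 0.04]]
  ]
}}

```text
t: 10.37
tool_pos: [0.4885, -0.0786, 0.0989]
tool_rot: [0.931, 1.364, -0.933]
contact_force: [-0.2, -0.1, -2.7]
opening: 0.049
```

```bash
python3 mv.py .4875 -.0785 .096
```

```text
t 10.37 pos [ 0.4885 -0.0786  0.0989] F [-0.2 -0.1 -2.7] open 0.049 q6 -0.68
turn deg [ 0.14 -0.03  0.1 ]
shift now-axes [ 2.9 -0.8 -0.5] aligned-axes [ 2.9 -0.8 -0.5]
```

Call:
{"api": "arm_command", "payload": {
  "plan": [
    [[0.001, 0, 0, 0, 0, 0, 0.04], [0.001, 0, 0, 0, 0, 0, 0.04], [0.001, 0, 0, 0, 0, 0, 0.04]]
  ]
}}

```text
t: 10.62
tool_pos: [0.4894, -0.0789, 0.097]
tool_rot: [0.931, 1.361, -0.932]
contact_force: [-0.7, -0.1, -2.6]
opening: 0.0487
```

Call:
{"api": "arm_command", "payload": {
  "plan": [
    [[0.001, 0, 0, 0, 0, 0, 0.04], [0.001, 0, 0, 0, 0, 0, 0.04]]
  ]
}}

```text
t: 10.78
tool_pos: [0.4898, -0.0793, 0.096]
tool_rot: [0.931, 1.36, -0.932]
contact_force: [-3.0, -0.4, 4.4]
opening: 0.0486
```

Call:
{"api": "arm_command", "payload": {
  "plan": [
    [[-0.001, -0.002, 0, 0, 0, 0, 0.04], [0.001, 0, 0, 0, 0, 0, 0.04], [0.001, 0, 0, 0, 0, 0, 0.04]]
  ]
}}

```text
t: 11.03
tool_pos: [0.4885, -0.0804, 0.096]
tool_rot: [0.931, 1.358, -0.932]
contact_force: [-2.5, 0.5, 3.0]
opening: 0.0485
```

Call:
{"api": "arm_command", "payload": {
  "plan": [
    [[0.001, 0, 0, 0, 0, 0, 0.04]]
  ]
}}

```text
t: 11.12
tool_pos: [0.4886, -0.0808, 0.0959]
tool_rot: [0.93, 1.358, -0.932]
contact_force: [-4.3, -0.4, 6.8]
opening: 0.0491
```

Call:
{"api": "arm_command", "payload": {
  "plan": [
    [[0, -0.002, 0, 0, 0, 0, 0.04], [0.001, 0, 0, 0, 0, 0, 0.04], [0.001, 0, 0, 0, 0, 0, 0.04]]
  ]
}}

```text
t: 11.37
tool_pos: [0.4874, -0.0821, 0.0959]
tool_rot: [0.93, 1.356, -0.932]
contact_force: [-3.4, 0.3, 8.0]
opening: 0.0488
```

```bash
python3 mv.py .4875 -.0785 .096
python3 - <<'E'
from h import *
for n in("top","scene"):
    get_image(n); T=np.array(calibration(n)["cam_to_world"])
    for k in("tallest_flask","tallest_tree_base"):
        for d in mark_of(n,k)[:2]: print(n,k,d["conf"],(T@np.r_[d["at"],1])[:3].round(4))
get_image("scene")
for d in cut_out("scene","tallest_flask")[:2]:
    for z in(.022,.024,.026,.028,.03): print(z,fit("scene",d["mask"],flask(.1,z),(.488,-.08)))
c=(345,172); im=get_image("scene")[c[1]-60:c[1]+60,c[0]-80:c[0]+80]
cv2.imwrite("pics/h2.png",cv2.resize(im,None,fx=5,fy=5,interpolation=cv2.INTER_CUBIC)[:,:,::-1])
E
```

```text
t 11.37 pos [ 0.4874 -0.0821  0.0959] F [-3.4  0.3  8. ] open 0.0488 q6 -0.69
turn deg [ 0.16  0.32 -0.14]
shift now-axes [-0.1  1.4 -3.3] aligned-axes [-0.1  1.4 -3.3]
top tallest_flask 0.59 [0.4933 0.5185 0.0046]
top tallest_flask 0.54 [ 0.4821 -0.0845  0.0244]
top tallest_tree_base 0.56 [ 0.4871 -0.0805  0.0124]
scene tallest_flask 0.74 [ 0.4988  0.5183 -0.0021]
scene tallest_flask 0.63 [ 0.4832 -0.083   0.0268]
scene tallest_tree_base 0.53 [ 0.4871 -0.0802  0.0093]
0.022 (array([ 0.4889, -0.0858]), np.float64(0.927))
0.024 (array([ 0.4884, -0.0831]), np.float64(0.928))
0.026 (array([ 0.487 , -0.0808]), np.float64(0.931))
0.028 (array([ 0.4867, -0.0784]), np.float64(0.932))
0.03 (array([ 0.4851, -0.0758]), np.float64(0.933))
0.022 (array([ 0.488, -0.08 ]), np.float64(0.0))
0.024 (array([ 0.488, -0.08 ]), np.float64(0.0))
0.026 (array([ 0.488, -0.08 ]), np.float64(0.0))
0.028 (array([ 0.488, -0.08 ]), np.float64(0.0))
0.03 (array([ 0.488, -0.08 ]), np.float64(0.0))
```

View pics/h2.png

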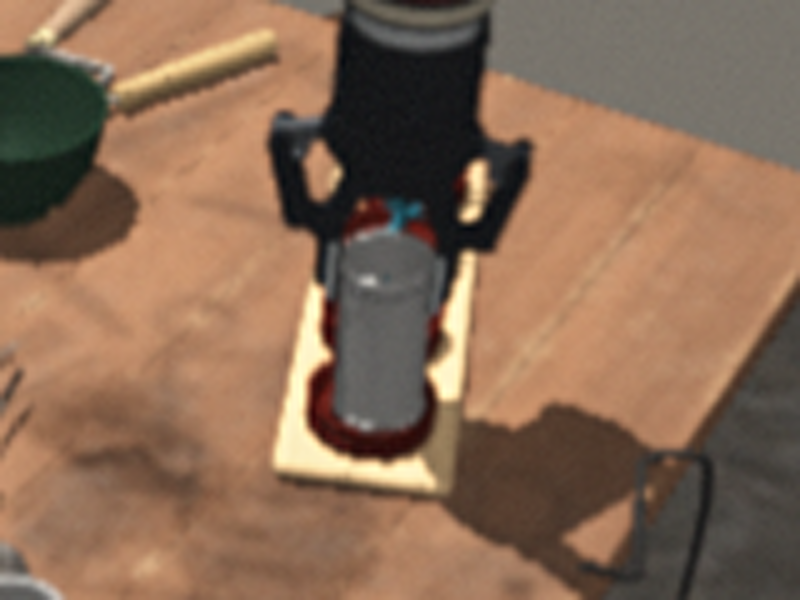

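Call:
{"api": "arm_command", "payload": {
  "plan": [
    [[-0.003, 0.001, -0.002, 0, 0.3, -0.1, 0.04], [-0.003, 0.001, -0.001, 0, 0, 0, 0.04], [0, 0, 0, 0, 0, 0, 0.04]]
  ]
}}

```text
t: 12.07
tool_pos: [0.4878, -0.0779, 0.1012]
tool_rot: [0.933, 1.363, -0.931]
contact_force: [0.1, 0.1, -2.9]
opening: 0.049
```

```bash
python3 mv.py .488 -.079 .096
python3 - <<'E'
from h import *
o=ctrl.get_obs(); z=o["tool_pos"][2]-.072
get_image("scene");T=np.array(calibration("scene")["cam_to_world"])
for d in cut_out("scene","tallest_flask")[:2]: print(z,fit("scene",d["mask"],flask(.1,z),(.488,-.08)))
for n in("scene","top"):
  im=get_image(n);hsv=cv2.cvtColor(im,cv2.COLOR_RGB2HSV)
  for k,p in dict(tallest=(.4874,-.08),tall=(.519,-.155),medium=(.5455,-.231),short=(.5755,-.3055)).items():
    red=(((hsv[...,0]<8)|(hsv[...,0]>172))&(hsv[...,1]>130)&(hsv[...,2]>25))
    red=red&(sil(n,[(p[0],p[1],.01,.05),(p[0],p[1],.04,.05)])[::4,::4]>0)
    h=cv2.convexHull(np.argwhere(red)[:,::-1].astype(np.float32)); m=np.zeros(red.shape,np.uint8); cv2.fillPoly(m,[h.astype(int)],1)
    print(n,k,fit(n,m,[[(.014,.038),(.035,.038)]],p),red.sum())
E
```

```text
t 12.07 pos [ 0.4878 -0.0779  0.1012] F [ 0.1  0.1 -2.9] open 0.049 q6 -0.68
turn deg [ 0.14 -0.06 -0.02]
shift now-axes [ 5.2 -0.2  1.1] aligned-axes [ 5.2 -0.2  1.1]
0.029180357189823578 (array([ 0.488, -0.08 ]), np.float64(0.0))
0.029180357189823578 (array([ 0.4881, -0.0786]), np.float64(0.876))
scene tallest (array([ 0.4911, -0.0857]), np.float64(0.882)) 157
scene tall (array([ 0.5105, -0.1345]), np.float64(0.727)) 29
scene medium (array([ 0.5668, -0.2639]), np.float64(0.467)) 47
scene short (array([ 0.5677, -0.2857]), np.float64(0.512)) 50
top tallest (array([ 0.4948, -0.0901]), np.float64(0.705)) 481
top tall (array([ 0.5264, -0.155 ]), np.float64(0.601)) 824
top medium (array([ 0.5405, -0.2196]), np.float64(0.736)) 506
top short (array([ 0.5708, -0.3004]), np.float64(0.816)) 394
```

Call:
{"api": "arm_command", "payload": {
  "plan": [
    [[0.002, 0, 0, 0, 0, 0, 0.04], [0.0015, 0, 0, 0, 0, 0, 0.04], [0.001, 0, 0, 0, 0, 0, 0.04], [0.001, 0, 0, 0, 0, 0, 0.04]]
  ]
}}

```text
t: 12.6
tool_pos: [0.4875, -0.0786, 0.096]
tool_rot: [0.931, 1.364, -0.933]
contact_force: [-3.6, 0.7, 6.1]
opening: 0.0488
```

Call:
{"api": "arm_command", "payload": {
  "plan": [
    [[0.001, 0, 0, 0, 0, 0, 0.04], [0.001, 0, 0, 0, 0, 0, 0.04]]
  ]
}}

```text
t: 12.77
tool_pos: [0.4877, -0.0791, 0.096]
tool_rot: [0.93, 1.364, -0.934]
contact_force: [-4.2, 0.3, 6.8]
opening: 0.0483
```

Contact is at z = 0.096 in every lateral position tried, which is the seat height I expected. I release, then rise.

Call:
{"api": "arm_command", "payload": {
  "plan": [
    [[0, 0, 0, 0, 0, 0, 0.055], [0, 0, 0, 0, 0, 0, 0.06], [0, 0, 0, 0, 0, 0, 0.07], [0, 0, 0, 0, 0, 0, 0.08], [0, 0, 0, 0, 0, 0, 0.08], [0, 0, 0, 0, 0, 0, 0.08]]
  ]
}}

```text
t: 13.27
tool_pos: [0.4892, -0.0794, 0.0965]
tool_rot: [0.931, 1.36, -0.932]
contact_force: [0.8, -0.0, 0.7]
opening: 0.0802
```

```bash
python3 mv.py .4880 -.079 .20
python3 - <<'E'
from h import *
get_image("scene")
for d in cut_out("scene","tallest_flask")[:2]: print(fit("scene",d["mask"],flask(.1,.024),(.488,-.08)))
E
```

```text
t 13.27 pos [ 0.4892 -0.0794  0.0965] F [ 0.8 -0.   0.7] open 0.0802 q6 -0.68
turn deg [ 0.14  0.12 -0.07]
shift now-axes [-103.5   -0.9   -0.6] aligned-axes [-103.5   -1.    -0.8]
(array([ 0.488, -0.08 ]), np.float64(0.0))
(array([ 0.485 , -0.0791]), np.float64(0.955))
```

Call:
{"api": "arm_command", "payload": {
  "plan": [
    [[-0.01, 0, 0, 0, 0, 0, 0.0854], [-0.02, 0, 0, 0, 0, 0, 0.0854], [-0.025, 0, 0, 0, 0, 0, 0.0854], [-0.025, 0, 0, 0, 0, 0, 0.0854], [-0.02, 0, 0, 0, 0, 0, 0.0854], [0, 0.01, -0.018, 0, 0, 0, 0.0854], [0, 0.0175, -0.032, 0, 0, 0, 0.0854], [0, 0.0175, -0.032, 0, 0, 0, 0.0854], [0, 0.0175, -0.032, 0, 0, 0, 0.0854], [0, 0.0175, -0.032, 0, 0, 0, 0.0854], [0, 0.0175, -0.032, 0, 0, 0, 0.0854], [0, 0.0175, -0.032, 0, 0, 0, 0.0854], [0, 0.016, -0.03, 0, 0, 0, 0.0854], [0, 0.01, -0.018, 0, 0, 0, 0.0854], [0, 0, 0, 0, 0, 0, 0.0854], [0, 0, 0, 0, 0, 0, 0.0854]]
  ]
}}

```text
t: 14.7
tool_pos: [0.5315, 0.2258, 0.2161]
tool_rot: [0.941, 1.346, -0.926]
contact_force: [0.5, 0.3, -0.3]
opening: 0.0853
```

```bash
python3 mv.py .529 .212 .05
```

```text
t 14.7 pos [0.5315 0.2258 0.2161] F [ 0.5  0.3 -0.3] open 0.0853 q6 -0.09
turn deg [-0.11  0.36 -0.91]
shift now-axes [166.   -9.9  10.9] aligned-axes [166.1  -7.3  11.9]
```

Call:
{"api": "arm_command", "payload": {
  "plan": [
    [[0.01, -0.0073, 0.0119, -0.1, 0.36, -0.9, 0.0854], [0.02, 0, 0, 0, 0, 0, 0.0854], [0.025, 0, 0, 0, 0, 0, 0.0854], [0.025, 0, 0, 0, 0, 0, 0.0854], [0.02, 0, 0, 0, 0, 0, 0.0854], [0, 0, 0, 0, 0, 0, 0.0854]]
  ]
}}

```text
t: 15.2
tool_pos: [0.5322, 0.2068, 0.1193]
tool_rot: [0.941, 1.352, -0.932]
contact_force: [-1.4, 0.1, -1.3]
opening: 0.0854
```

```bash
python3 mv.py .529 .212 .05
```

```text
t 15.2 pos [0.5322 0.2068 0.1193] F [-1.4  0.1 -1.3] open 0.0854 q6 -0.12
turn deg [-0.26  0.16 -0.5 ]
shift now-axes [69.3 -1.8 -6.1] aligned-axes [69.3 -1.1 -6. ]
```

Call:
{"api": "arm_command", "payload": {
  "plan": [
    [[0.002, -0.0011, -0.006, -0.3, 0.16, -0.5, 0.0854], [0.012, 0, 0, 0, 0, 0, 0.0854], [0.012, 0, 0, 0, 0, 0, 0.0854], [0.012, 0, 0, 0, 0, 0, 0.0854], [0.012, 0, 0, 0, 0, 0, 0.0854], [0.012, 0, 0, 0, 0, 0, 0.0854], [0.005, 0, 0, 0, 0, 0, 0.0854], [0, 0, 0, 0, 0, 0, 0.0854]]
  ]
}}

```text
t: 15.87
tool_pos: [0.5317, 0.2107, 0.051]
tool_rot: [0.938, 1.357, -0.931]
contact_force: [0.1, 0.5, 0.5]
opening: 0.0854
```

```bash
python3 mv.py .529 .212 .048
```

```text
t 15.87 pos [0.5317 0.2107 0.051 ] F [0.1 0.5 0.5] open 0.0854 q6 -0.12
turn deg [-0.1   0.06 -0.31]
shift now-axes [ 3.  -2.1 -2.1] aligned-axes [ 3.  -2.  -2.1]
```

Call:
{"api": "arm_command", "payload": {
  "plan": [
    [[0.002, -0.002, -0.002, -0.1, 0, -0.3, 0.0854], [0, 0, 0, 0, 0, 0, 0.0854], [0, 0, 0, 0, 0, 0, 0.07], [0, 0, 0, 0, 0, 0, 0.06], [0, 0, 0, 0, 0, 0, 0.05], [0, 0, 0, 0, 0, 0, 0.04], [0, 0, 0, 0, 0, 0, 0.04]]
  ]
}}

```text
t: 16.45
tool_pos: [0.5292, 0.2124, 0.0497]
tool_rot: [0.933, 1.36, -0.934]
contact_force: [0.0, 0.0, -2.0]
opening: 0.0498
```

Call:
{"api": "arm_command", "payload": {
  "plan": [
    [[0, 0, 0, 0, 0, 0, 0.04], [0, 0, 0, 0, 0, 0, 0.04]]
  ]
}}

```text
t: 16.62
tool_pos: [0.5292, 0.2124, 0.0496]
tool_rot: [0.933, 1.36, -0.933]
contact_force: [-0.5, -0.1, -0.6]
opening: 0.0499
```

```bash
python3 mv.py .529 .212 .21
```

```text
t 16.62 pos [0.5292 0.2124 0.0496] F [-0.5 -0.1 -0.6] open 0.0499 q6 -0.12
turn deg [ 0.04  0.07 -0.03]
shift now-axes [-160.4   -0.2    0.5] aligned-axes [-160.4   -0.3    0.3]
```

Call:
{"api": "arm_command", "payload": {
  "plan": [
    [[-0.015, 0, 0, 0, 0, 0, 0.04], [-0.03, 0, 0, 0, 0, 0, 0.04], [-0.03, 0, 0, 0, 0, 0, 0.04], [-0.03, 0, 0, 0, 0, 0, 0.04], [-0.03, 0, 0, 0, 0, 0, 0.04], [-0.025, 0, 0, 0, 0, 0, 0.04], [0, 0, 0, 0, 0, 0, 0.04]]
  ]
}}

```text
t: 17.2
tool_pos: [0.5251, 0.2113, 0.2095]
tool_rot: [0.926, 1.369, -0.943]
contact_force: [0.9, 0.1, -1.2]
opening: 0.0496
```

```bash
python3 mv.py .519 -.155 .215
```

```text
t 17.2 pos [0.5251 0.2113 0.2095] F [ 0.9  0.1 -1.2] open 0.0496 q6 -0.12
turn deg [ 0.02 -0.03  0.72]
shift now-axes [  -4.  -137.7  339.5] aligned-axes [  -5.5 -137.6  339.6]
```

Call:
{"api": "arm_command", "payload": {
  "plan": [
    [[-0.004, -0.008, 0.018, 0, 0, 0.7, 0.04], [-0.002, -0.0125, 0.031, 0, 0, 0, 0.04], [-0.002, -0.0125, 0.031, 0, 0, 0, 0.04], [-0.002, -0.0125, 0.031, 0, 0, 0, 0.04], [-0.002, -0.0125, 0.031, 0, 0, 0, 0.04], [-0.002, -0.0125, 0.031, 0, 0, 0, 0.04], [-0.002, -0.0125, 0.031, 0, 0, 0, 0.04], [-0.002, -0.0125, 0.031, 0, 0, 0, 0.04], [-0.002, -0.0125, 0.031, 0, 0, 0, 0.04], [-0.001, -0.0125, 0.031, 0, 0, 0, 0.04], [0, -0.0125, 0.031, 0, 0, 0, 0.04], [0, -0.006, 0.015, 0, 0, 0, 0.04], [0, 0, 0, 0, 0, 0, 0.04], [0, 0, 0, 0, 0, 0, 0.04]]
  ]
}}

```text
t: 18.37
tool_pos: [0.512, -0.173, 0.2094]
tool_rot: [0.93, 1.382, -0.937]
contact_force: [0.2, 0.3, -2.6]
opening: 0.0496
```

```bash
python3 mv.py .519 -.155 .18
```

```text
t 18.37 pos [ 0.512  -0.173   0.2094] F [ 0.2  0.3 -2.6] open 0.0496 q6 -0.83
turn deg [ 0.22 -0.79  0.81]
shift now-axes [ 29.4  13.5 -13.8] aligned-axes [ 29.4  13.  -14.3]
```

Call:
{"api": "arm_command", "payload": {
  "plan": [
    [[0, 0.013, -0.0143, 0.2, -0.8, 0.8, 0.04], [0, 0, 0, 0, 0, 0, 0.04], [0.01, 0, 0, 0, 0, 0, 0.04], [0.01, 0, 0, 0, 0, 0, 0.04], [0.01, 0, 0, 0, 0, 0, 0.04], [0.01, 0, 0, 0, 0, 0, 0.04], [0, 0, 0, 0, 0, 0, 0.04]]
  ]
}}

```text
t: 18.95
tool_pos: [0.5164, -0.1495, 0.1592]
tool_rot: [0.931, 1.371, -0.932]
contact_force: [-0.5, 0.6, -2.4]
opening: 0.0496
```

```bash
python3 mv.py .519 -.155 .074;  python3 - <<'E'
from h import *
o=ctrl.get_obs(); z=o["tool_pos"][2]-.0496
get_image("scene")
for d in cut_out("scene","tall_flask")[:2]: print(z,fit("scene",d["mask"],flask(.082,z),o["tool_pos"][:2]))
get_image("top")
for n in("top","scene"):
    for d in mark_of(n,"tall_tree_base")[:1]+mark_of(n,"tall_flask")[:2]: print(n,d["conf"],(np.array(calibration(n)["cam_to_world"])@np.r_[d["at"],1])[:3].round(4))
E
```

```text
t 18.95 pos [ 0.5164 -0.1495  0.1592] F [-0.5  0.6 -2.4] open 0.0496 q6 -0.79
turn deg [ 0.24 -0.38  0.31]
shift now-axes [85.1  0.9  6.6] aligned-axes [85.2  0.5  6.1]
0.10956032326587764 (array([ 0.5173, -0.1485]), np.float64(0.953))
top 0.49 [ 0.5163 -0.1564  0.0112]
top 0.58 [ 0.5418 -0.2295  0.0141]
top 0.39 [ 0.5146 -0.1551  0.1104]
scene 0.45 [ 0.5162 -0.1503  0.015 ]
scene 0.72 [ 0.518  -0.1451  0.1089]
scene 0.5 [ 0.6001  0.3699 -0.0038]
```

Call:
{"api": "arm_command", "payload": {
  "plan": [
    [[0, 0.0005, 0.006, 0.2, -0.4, 0.3, 0.04], [0, 0, 0, 0, 0, 0, 0.04], [0.01, 0, 0, 0, 0, 0, 0.04], [0.01, 0, 0, 0, 0, 0, 0.04], [0.01, 0, 0, 0, 0, 0, 0.04]]
  ]
}}

```text
t: 19.72
tool_pos: [0.5249, -0.1588, 0.137]
tool_rot: [0.934, 1.342, -0.93]
contact_force: [-0.8, -0.7, -1.9]
opening: 0.0499
```

```bash
python3 mv.py .5187 -.155 .0736
```

```text
t 19.72 pos [ 0.5249 -0.1588  0.137 ] F [-0.8 -0.7 -1.9] open 0.0499 q6 -0.8
turn deg [-0.05  0.78 -0.72]
shift now-axes [63.2 -5.2 -6.6] aligned-axes [63.4 -4.4 -5.8]
```

Call:
{"api": "arm_command", "payload": {
  "plan": [
    [[0, -0.0025, -0.003, 0, 0.4, -0.4, 0.04], [0, 0, 0, 0, 0, 0, 0.04], [0, 0, 0, 0, 0, 0, 0.04], [0, 0, 0, 0, 0, 0, 0.04]]
  ]
}}

```text
t: 20.05
tool_pos: [0.5181, -0.1553, 0.1308]
tool_rot: [0.934, 1.363, -0.935]
contact_force: [0.9, 0.3, -1.8]
opening: 0.0498
```

```bash
python3 mv.py .5187 -.155 .0736
```

```text
t 20.05 pos [ 0.5181 -0.1553  0.1308] F [ 0.9  0.3 -1.8] open 0.0498 q6 -0.8
turn deg [-0.05 -0.07  0.11]
shift now-axes [57.2  0.8  0. ] aligned-axes [57.2  0.7 -0. ]
```

Settled. Now a slow descent.

Call:
{"api": "arm_command", "payload": {
  "plan": [
    [[0.004, 0, 0, 0, 0, 0, 0.04], [0.007, 0, 0, 0, 0, 0, 0.04], [0.007, 0, 0, 0, 0, 0, 0.04], [0.007, 0, 0, 0, 0, 0, 0.04], [0.007, 0, 0, 0, 0, 0, 0.04], [0.005, 0, 0, 0, 0, 0, 0.04], [0, 0, 0, 0, 0, 0, 0.04], [0, 0, 0, 0, 0, 0, 0.04]]
  ]
}}

```text
t: 20.72
tool_pos: [0.5183, -0.1552, 0.0901]
tool_rot: [0.934, 1.362, -0.935]
contact_force: [0.2, -0.9, -2.1]
opening: 0.0499
```

```bash
python3 mv.py .5187 -.155 .0736
```

```text
t 20.72 pos [ 0.5183 -0.1552  0.0901] F [ 0.2 -0.9 -2.1] open 0.0499 q6 -0.8
turn deg [-0.04 -0.04  0.08]
shift now-axes [16.5  0.5 -0. ] aligned-axes [16.5  0.5 -0.1]
```

Call:
{"api": "arm_command", "payload": {
  "plan": [
    [[0.003, 0, 0, 0, 0, 0, 0.04], [0.003, 0, 0, 0, 0, 0, 0.04], [0.003, 0, 0, 0, 0, 0, 0.04], [0.002, 0, 0, 0, 0, 0, 0.04], [0.001, 0, 0, 0, 0, 0, 0.04], [0.001, 0, 0, 0, 0, 0, 0.04]]
  ]
}}

```text
t: 21.22
tool_pos: [0.519, -0.1556, 0.0768]
tool_rot: [0.934, 1.36, -0.934]
contact_force: [-0.2, -0.1, -2.5]
opening: 0.0498
```

Call:
{"api": "arm_command", "payload": {
  "plan": [
    [[0.001, 0, 0, 0, 0, 0, 0.04], [0.001, 0, 0, 0, 0, 0, 0.04]]
  ]
}}

```text
t: 21.38
tool_pos: [0.5192, -0.1557, 0.0748]
tool_rot: [0.934, 1.36, -0.934]
contact_force: [0.3, 0.5, -2.9]
opening: 0.0499
```

Call:
{"api": "arm_command", "payload": {
  "plan": [
    [[0.001, 0, 0, 0, 0, 0, 0.04], [0.001, 0, 0, 0, 0, 0, 0.04]]
  ]
}}

```text
t: 21.55
tool_pos: [0.5195, -0.156, 0.0735]
tool_rot: [0.933, 1.359, -0.935]
contact_force: [-3.8, 0.3, 5.6]
opening: 0.0499
```

Call:
{"api": "arm_command", "payload": {
  "plan": [
    [[0.001, 0, 0, 0, 0, 0, 0.04], [0.0005, 0, 0, 0, 0, 0, 0.04]]
  ]
}}

```text
t: 21.72
tool_pos: [0.5198, -0.1563, 0.0736]
tool_rot: [0.933, 1.359, -0.935]
contact_force: [-0.8, 0.2, -0.0]
opening: 0.0496
```

Seated at exactly the predicted height. Release and rise.

Call:
{"api": "arm_command", "payload": {
  "plan": [
    [[0, 0, 0, 0, 0, 0, 0.055], [0, 0, 0, 0, 0, 0, 0.06], [0, 0, 0, 0, 0, 0, 0.07], [0, 0, 0, 0, 0, 0, 0.08], [0, 0, 0, 0, 0, 0, 0.08], [0, 0, 0, 0, 0, 0, 0.08], [-0.01, 0, 0, 0, 0, 0, 0.08], [-0.025, 0, 0, 0, 0, 0, 0.0854], [-0.03, 0, 0, 0, 0, 0, 0.0854], [-0.03, 0, 0, 0, 0, 0, 0.0854], [-0.02, 0, 0, 0, 0, 0, 0.0854], [-0.01, 0, 0, 0, 0, 0, 0.0854], [0, 0, 0, 0, 0, 0, 0.0854]]
  ]
}}

```text
t: 22.8
tool_pos: [0.5195, -0.1557, 0.2063]
tool_rot: [0.934, 1.358, -0.934]
contact_force: [0.3, -0.2, -0.4]
opening: 0.0853
```

```bash
python3 mv.py .6027 .3715 .20
python3 - <<'E'
from h import *
get_image("scene")
for d in cut_out("scene","tall_flask")[:2]: print(fit("scene",d["mask"],flask(.082,.024),(.519,-.155)))
E
```

```text
t 22.8 pos [ 0.5195 -0.1557  0.2063] F [ 0.3 -0.2 -0.4] open 0.0853 q6 -0.8
turn deg [-0.03  0.16 -0.11]
shift now-axes [   5.5  267.1 -462.1] aligned-axes [   6.3  267.4 -461.9]
(array([ 0.5223, -0.1609]), np.float64(0.358))
```

Call:
{"api": "arm_command", "payload": {
  "plan": [
    [[0, 0.01, -0.018, 0, 0, 0, 0.0854], [0, 0.0195, -0.0335, 0, 0, 0, 0.0854], [0, 0.0195, -0.0335, 0, 0, 0, 0.0854], [0, 0.0195, -0.0335, 0, 0, 0, 0.0854], [0, 0.0195, -0.0335, 0, 0, 0, 0.0854], [0, 0.0195, -0.0335, 0, 0, 0, 0.0854], [0, 0.0195, -0.0335, 0, 0, 0, 0.0854], [0, 0.0195, -0.0335, 0, 0, 0, 0.0854], [0, 0.0195, -0.0335, 0, 0, 0, 0.0854], [0, 0.0195, -0.0335, 0, 0, 0, 0.0854], [0, 0.0195, -0.0335, 0, 0, 0, 0.0854], [0, 0.0195, -0.0335, 0, 0, 0, 0.0854], [0, 0.0195, -0.0335, 0, 0, 0, 0.0854], [0, 0.013, -0.025, 0, 0, 0, 0.0854], [0, 0, 0, 0, 0, 0, 0.0854], [0, 0, 0, 0, 0, 0, 0.0854], [0, 0, 0, 0, 0, 0, 0.0854]]
  ]
}}

```text
t: 24.32
tool_pos: [0.5825, 0.3723, 0.1544]
tool_rot: [0.905, 1.405, -0.983]
contact_force: [-0.5, -0.1, -0.2]
opening: 0.0855
```

```bash
python3 mv.py .6027 .3715 .034
```

```text
t 24.32 pos [0.5825 0.3723 0.1544] F [-0.5 -0.1 -0.2] open 0.0855 q6 0.09
turn deg [-0.34 -0.62  3.69]
shift now-axes [118.8  26.3   9.2] aligned-axes [120.4  18.5   8. ]
```

Call:
{"api": "arm_command", "payload": {
  "plan": [
    [[0, 0.018, 0.008, -0.3, -0.6, 3.5, 0.0854], [0, 0, 0, 0, 0, 0, 0.0854], [0, 0, 0, 0, 0, 0, 0.0854], [0.01, 0, 0, 0, 0, 0, 0.0854], [0.015, 0, 0, 0, 0, 0, 0.0854], [0.015, 0, 0, 0, 0, 0, 0.0854], [0.01, 0, 0, 0, 0, 0, 0.0854], [0, 0, 0, 0, 0, 0, 0.0854], [0, 0, 0, 0, 0, 0, 0.0854]]
  ]
}}

```text
t: 25.07
tool_pos: [0.5976, 0.3626, 0.0916]
tool_rot: [0.929, 1.368, -0.954]
contact_force: [-0.3, 0.4, 0.4]
opening: 0.0855
```

```bash
python3 mv.py .6027 .3715 .034
```

```text
t 25.07 pos [0.5976 0.3626 0.0916] F [-0.3  0.4  0.4] open 0.0855 q6 0.08
turn deg [-0.47  0.05  1.01]
shift now-axes [57.4  8.9 -6.5] aligned-axes [57.6  7.9 -6.4]
```

Call:
{"api": "arm_command", "payload": {
  "plan": [
    [[0, 0.007, -0.006, -0.4, 0, 0.9, 0.0854], [0, 0, 0, 0, 0, 0, 0.0854], [0, 0, 0, 0, 0, 0, 0.0854], [0.008, 0, 0, 0, 0, 0, 0.0854], [0.012, 0, 0, 0, 0, 0, 0.0854], [0.012, 0, 0, 0, 0, 0, 0.0854], [0.012, 0, 0, 0, 0, 0, 0.0854], [0.007, 0, 0, 0, 0, 0, 0.0854], [0, 0, 0, 0, 0, 0, 0.0854], [0, 0, 0, 0, 0, 0, 0.0854]]
  ]
}}

```text
t: 25.9
tool_pos: [0.6026, 0.3723, 0.0351]
tool_rot: [0.933, 1.361, -0.934]
contact_force: [0.3, 0.1, -0.1]
opening: 0.0852
```

```bash
python3 mv.py .6027 .3715 .034
```

```text
t 25.9 pos [0.6026 0.3723 0.0351] F [ 0.3  0.1 -0.1] open 0.0852 q6 0.08
turn deg [ 0.03  0.03 -0.  ]
shift now-axes [ 1.1 -0.2  0.8] aligned-axes [ 1.1 -0.2  0.8]
```

Call:
{"api": "arm_command", "payload": {
  "plan": [
    [[0, 0, 0, 0, 0, 0, 0.07], [0, 0, 0, 0, 0, 0, 0.06], [0, 0, 0, 0, 0, 0, 0.05], [0, 0, 0, 0, 0, 0, 0.04], [0, 0, 0, 0, 0, 0, 0.04], [0, 0, 0, 0, 0, 0, 0.04], [0, 0, 0, 0, 0, 0, 0.04]]
  ]
}}

```text
t: 26.48
tool_pos: [0.6026, 0.3723, 0.0356]
tool_rot: [0.933, 1.361, -0.934]
contact_force: [-0.1, -0.1, -2.2]
opening: 0.0495
```

Call:
{"api": "arm_command", "payload": {
  "plan": [
    [[-0.015, 0, 0, 0, 0, 0, 0.04], [-0.03, 0, 0, 0, 0, 0, 0.04], [-0.03, 0, 0, 0, 0, 0, 0.04], [-0.03, 0, 0, 0, 0, 0, 0.04], [-0.03, 0, 0, 0, 0, 0, 0.04], [-0.025, 0, 0, 0, 0, 0, 0.04], [-0.01, 0, 0, 0, 0, 0, 0.04], [0, 0, 0, 0, 0, 0, 0.04], [0, 0, 0, 0, 0, 0, 0.04]]
  ]
}}

```text
t: 27.23
tool_pos: [0.6006, 0.3714, 0.2161]
tool_rot: [0.931, 1.363, -0.937]
contact_force: [0.7, -1.4, -1.4]
opening: 0.0494
```

```bash
python3 mv.py .5455 -.231 .21
```

```text
t 27.23 pos [0.6006 0.3714 0.2161] F [ 0.7 -1.4 -1.4] open 0.0494 q6 0.08
turn deg [0.02 0.05 0.21]
shift now-axes [   7.6 -268.4  542.1] aligned-axes [   6.1 -268.3  542.2]
```

Call:
{"api": "arm_command", "payload": {
  "plan": [
    [[-0.002, -0.008, 0.016, 0, 0, 0, 0.04], [-0.002, -0.0155, 0.0315, 0, 0, 0, 0.04], [-0.002, -0.0155, 0.0315, 0, 0, 0, 0.04], [-0.002, -0.0155, 0.0315, 0, 0, 0, 0.04], [-0.002, -0.0155, 0.0315, 0, 0, 0, 0.04], [-0.002, -0.0155, 0.0315, 0, 0, 0, 0.04], [-0.002, -0.0155, 0.0315, 0, 0, 0, 0.04], [-0.002, -0.0155, 0.0315, 0, 0, 0, 0.04], [-0.002, -0.0155, 0.0315, 0, 0, 0, 0.04], [-0.001, -0.008, 0.016, 0, 0, 0, 0.04], [0, 0, 0, 0, 0, 0, 0.04]]
  ]
}}

```text
t: 28.15
tool_pos: [0.5594, 0.0431, 0.2096]
tool_rot: [0.908, 1.394, -0.958]
contact_force: [0.7, -0.6, -2.1]
opening: 0.0495
```

```bash
python3 mv.py .5455 -.231 .21
```

```text
t 28.15 pos [0.5594 0.0431 0.2096] F [ 0.7 -0.6 -2.1] open 0.0495 q6 -0.42
turn deg [ 0.36 -0.44  2.38]
shift now-axes [   2.4 -113.2  250. ] aligned-axes [  -0.4 -111.7  250.7]
```

Call:
{"api": "arm_command", "payload": {
  "plan": [
    [[-0.002, -0.007, 0.016, 0.3, -0.4, 2.2, 0.04], [-0.003, -0.014, 0.031, 0, 0, 0, 0.04], [-0.003, -0.014, 0.031, 0, 0, 0, 0.04], [-0.002, -0.014, 0.031, 0, 0, 0, 0.04], [-0.002, -0.014, 0.031, 0, 0, 0, 0.04], [-0.002, -0.014, 0.031, 0, 0, 0, 0.04], [-0.001, -0.014, 0.031, 0, 0, 0, 0.04], [0, -0.009, 0.02, 0, 0, 0, 0.04], [0, -0.004, 0.008, 0, 0, 0, 0.04], [0, 0, 0, 0, 0, 0, 0.04], [0, 0, 0, 0, 0, 0, 0.04], [0, 0, 0, 0, 0, 0, 0.04]]
  ]
}}

```text
t: 29.15
tool_pos: [0.5371, -0.2087, 0.1992]
tool_rot: [0.931, 1.403, -0.937]
contact_force: [-0.6, 0.0, -2.6]
opening: 0.0494
```

```bash
python3 mv.py .5455 -.231 .13
```

```text
t 29.15 pos [ 0.5371 -0.2087  0.1992] F [-0.6  0.  -2.6] open 0.0494 q6 -0.87
turn deg [ 0.37 -1.72  1.43]
shift now-axes [68.4  1.4 25.9] aligned-axes [69.2 -0.2 23.8]
```

Call:
{"api": "arm_command", "payload": {
  "plan": [
    [[0, 0, 0.012, 0.4, -0.9, 0.7, 0.04], [0, 0, 0.01, 0, -0.7, 0.6, 0.04], [0, 0, 0, 0, 0, 0, 0.04], [0, 0, 0, 0, 0, 0, 0.04], [0, 0, 0, 0, 0, 0, 0.04]]
  ]
}}

```text
t: 29.57
tool_pos: [0.5468, -0.2263, 0.1978]
tool_rot: [0.93, 1.364, -0.93]
contact_force: [0.5, 0.9, -2.6]
opening: 0.0497
```

```bash
python3 mv.py .5455 -.231 .13
python3 - <<'E'
from h import *
o=ctrl.get_obs(); z=o["tool_pos"][2]-.0356
for n in("scene","top"):
    get_image(n)
    for k in ("medium_tree_base","medium_flask"):
        for d in mark_of(n,k)[:2]: print(n,k,d["conf"],(np.array(calibration(n)["cam_to_world"])@np.r_[d["at"],1])[:3].round(4))
    for d in cut_out(n,"medium_flask")[:2]: print(z,fit(n,d["mask"],flask(.064,z),o["tool_pos"][:2]))
E
```

```text
t 29.57 pos [ 0.5468 -0.2263  0.1978] F [ 0.5  0.9 -2.6] open 0.0497 q6 -0.89
turn deg [ 0.3  -0.05  0.  ]
shift now-axes [67.8 -2.9  4. ] aligned-axes [67.8 -2.9  4. ]
scene medium_flask 0.59 [ 0.5479 -0.2263  0.1578]
0.16216602044473086 (array([ 0.5486, -0.2245]), np.float64(0.905))
```

Call:
{"api": "arm_command", "payload": {
  "plan": [
    [[0, -0.0026, 0.004, 0.2, 0, 0, 0.04], [0, 0, 0, 0, 0, 0, 0.04], [0.01, 0, 0, 0, 0, 0, 0.04], [0.015, 0, 0, 0, 0, 0, 0.04], [0.015, 0, 0, 0, 0, 0, 0.04], [0.01, 0, 0, 0, 0, 0, 0.04], [0, 0, 0, 0, 0, 0, 0.04], [0, 0, 0, 0, 0, 0, 0.04]]
  ]
}}

```text
t: 30.63
tool_pos: [0.5455, -0.2321, 0.144]
tool_rot: [0.934, 1.361, -0.933]
contact_force: [-0.3, -0.5, -1.1]
opening: 0.0495
```

```bash
python3 mv.py .546 -.231 .0596
```

```text
t 30.63 pos [ 0.5455 -0.2321  0.144 ] F [-0.3 -0.5 -1.1] open 0.0495 q6 -0.9
turn deg [ 0.01 -0.02 -0.01]
shift now-axes [84.4  0.9 -0.9] aligned-axes [84.4  0.9 -0.9]
```

Call:
{"api": "arm_command", "payload": {
  "plan": [
    [[0.005, 0.0005, -0.0008, 0, 0, 0, 0.04], [0.008, 0, 0, 0, 0, 0, 0.04], [0.008, 0, 0, 0, 0, 0, 0.04], [0.008, 0, 0, 0, 0, 0, 0.04], [0.008, 0, 0, 0, 0, 0, 0.04], [0.008, 0, 0, 0, 0, 0, 0.04], [0.008, 0, 0, 0, 0, 0, 0.04], [0.007, 0, 0, 0, 0, 0, 0.04], [0.004, 0, 0, 0, 0, 0, 0.04], [0, 0, 0, 0, 0, 0, 0.04], [0, 0, 0, 0, 0, 0, 0.04]]
  ]
}}

```text
t: 31.55
tool_pos: [0.5463, -0.2314, 0.0741]
tool_rot: [0.934, 1.36, -0.933]
contact_force: [0.2, 0.6, -3.1]
opening: 0.0493
```

```bash
python3 mv.py .546 -.231 .0596
```

```text
t 31.55 pos [ 0.5463 -0.2314  0.0741] F [ 0.2  0.6 -3.1] open 0.0493 q6 -0.89
turn deg [ 0.02  0.04 -0.06]
shift now-axes [14.5 -0.2 -0.5] aligned-axes [14.5 -0.1 -0.5]
```

Call:
{"api": "arm_command", "payload": {
  "plan": [
    [[0.003, 0, -0.0005, 0, 0, 0, 0.04], [0.003, 0, 0, 0, 0, 0, 0.04], [0.003, 0, 0, 0, 0, 0, 0.04], [0.002, 0, 0, 0, 0, 0, 0.04], [0.001, 0, 0, 0, 0, 0, 0.04], [0.001, 0, 0, 0, 0, 0, 0.04], [0.001, 0, 0, 0, 0, 0, 0.04]]
  ]
}}

```text
t: 32.13
tool_pos: [0.5476, -0.2315, 0.0614]
tool_rot: [0.934, 1.357, -0.932]
contact_force: [-2.6, 1.2, 4.9]
opening: 0.0494
```

Call:
{"api": "arm_command", "payload": {
  "plan": [
    [[0.001, 0, 0, 0, 0, 0, 0.04], [0.0005, 0, 0, 0, 0, 0, 0.04]]
  ]
}}

```text
t: 32.3
tool_pos: [0.5477, -0.2317, 0.0616]
tool_rot: [0.933, 1.357, -0.932]
contact_force: [-2.5, 1.8, 2.1]
opening: 0.0494
```

Call:
{"api": "arm_command", "payload": {
  "plan": [
    [[-0.001, -0.002, -0.0012, 0, 0.1, 0, 0.04], [0, -0.001, 0, 0, 0, 0, 0.04], [0.001, 0, 0, 0, 0, 0, 0.04], [0.001, 0, 0, 0, 0, 0, 0.04], [0.001, 0, 0, 0, 0, 0, 0.04]]
  ]
}}

```text
t: 32.72
tool_pos: [0.5448, -0.2322, 0.0591]
tool_rot: [0.934, 1.356, -0.931]
contact_force: [-2.4, 0.6, 7.5]
opening: 0.0493
```

Call:
{"api": "arm_command", "payload": {
  "plan": [
    [[0.001, 0, 0, 0, 0, 0, 0.04], [0.0005, 0, 0, 0, 0, 0, 0.04]]
  ]
}}

```text
t: 32.88
tool_pos: [0.5449, -0.2323, 0.0592]
tool_rot: [0.934, 1.356, -0.932]
contact_force: [-1.9, 0.7, 2.5]
opening: 0.0496
```

It first caught the flare about 2 mm high. After a 3 mm shift it seated at 0.059 (0.0596 expected). Release and rise.

Call:
{"api": "arm_command", "payload": {
  "plan": [
    [[0, 0, 0, 0, 0, 0, 0.055], [0, 0, 0, 0, 0, 0, 0.06], [0, 0, 0, 0, 0, 0, 0.07], [0, 0, 0, 0, 0, 0, 0.08], [0, 0, 0, 0, 0, 0, 0.08], [0, 0, 0, 0, 0, 0, 0.08], [-0.01, 0, 0, 0, 0, 0, 0.08], [-0.025, 0, 0, 0, 0, 0, 0.0854], [-0.03, 0, 0, 0, 0, 0, 0.0854], [-0.03, 0, 0, 0, 0, 0, 0.0854], [-0.025, 0, 0, 0, 0, 0, 0.0854], [-0.015, 0, 0, 0, 0, 0, 0.0854], [0, 0, 0, 0, 0, 0, 0.0854]]
  ]
}}

```text
t: 33.97
tool_pos: [0.5436, -0.2317, 0.2016]
tool_rot: [0.934, 1.357, -0.932]
contact_force: [0.0, -0.5, 0.9]
opening: 0.0852
```

```bash
python3 mv.py .4895 .299 .2
python3 - <<'E'
from h import *
im=get_image("top")[170:270,310:460]
cv2.imwrite("pics/t3.png",cv2.resize(im,None,fx=5,fy=5,interpolation=cv2.INTER_CUBIC)[:,:,::-1])
E
```

```text
t 33.97 pos [ 0.5436 -0.2317  0.2016] F [ 0.  -0.5  0.9] open 0.0852 q6 -0.9
turn deg [ 0.02  0.14 -0.21]
shift now-axes [   0.9  140.8 -514.6] aligned-axes [   1.6  140.6 -514.6]
```

Call:
{"api": "arm_command", "payload": {
  "plan": [
    [[-0.003, 0.005, -0.018, 0, 0, 0, 0.0854], [-0.002, 0.0095, -0.0345, 0, 0, 0, 0.0854], [-0.002, 0.0095, -0.0345, 0, 0, 0, 0.0854], [-0.002, 0.0095, -0.0345, 0, 0, 0, 0.0854], [-0.002, 0.0095, -0.0345, 0, 0, 0, 0.0854], [-0.002, 0.0095, -0.0345, 0, 0, 0, 0.0854], [-0.002, 0.0095, -0.0345, 0, 0, 0, 0.0854], [-0.002, 0.0095, -0.0345, 0, 0, 0, 0.0854], [-0.002, 0.0095, -0.0345, 0, 0, 0, 0.0854], [-0.002, 0.0095, -0.0345, 0, 0, 0, 0.0854], [-0.002, 0.0095, -0.0345, 0, 0, 0, 0.0854], [-0.002, 0.0095, -0.0345, 0, 0, 0, 0.0854], [0, 0.0095, -0.0345, 0, 0, 0, 0.0854], [0, 0.0095, -0.0345, 0, 0, 0, 0.0854], [0, 0.004, -0.015, 0, 0, 0, 0.0854], [0, 0, 0, 0, 0, 0, 0.0854], [0, 0, 0, 0, 0, 0, 0.0854], [0, 0, 0, 0, 0, 0, 0.0854]]
  ]
}}

```text
t: 35.52
tool_pos: [0.4779, 0.2859, 0.1976]
tool_rot: [0.921, 1.387, -0.96]
contact_force: [-0.7, -0.2, 0.3]
opening: 0.0857
```

```bash
python3 mv.py .4895 .299 .1
```

```text
t 35.52 pos [0.4779 0.2859 0.1976] F [-0.7 -0.2  0.3] open 0.0857 q6 0.04
turn deg [-0.24 -0.52  1.99]
shift now-axes [97.  18.9 -7.2] aligned-axes [97.6 15.6 -8. ]
```

View pics/t3.png

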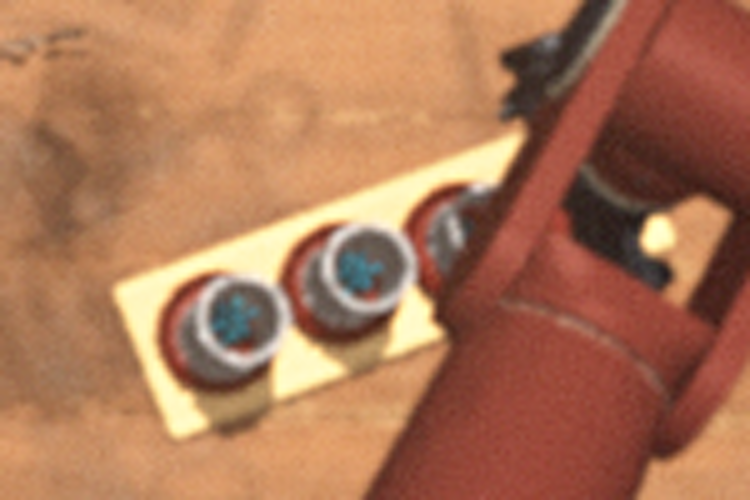

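The top view shows the tallest flask at (240,320) and the tall one at (370,265). Both sit inside their bases with the trees visible through the mouths. Now for the short flask.

Call:
{"api": "arm_command", "payload": {
  "plan": [
    [[0, 0.014, -0.007, -0.2, -0.5, 1.8, 0.0854], [0, 0, 0, 0, 0, 0, 0.0854], [0, 0, 0, 0, 0, 0, 0.0854], [0.01, 0, 0, 0, 0, 0, 0.0854], [0.02, 0, 0, 0, 0, 0, 0.0854], [0.025, 0, 0, 0, 0, 0, 0.0854], [0.025, 0, 0, 0, 0, 0, 0.0854], [0.015, 0, 0, 0, 0, 0, 0.0854], [0, 0, 0, 0, 0, 0, 0.0854], [0, 0, 0, 0, 0, 0, 0.0854], [0, 0, 0, 0, 0, 0, 0.0854]]
  ]
}}

```text
t: 36.43
tool_pos: [0.4878, 0.2851, 0.0941]
tool_rot: [0.937, 1.36, -0.954]
contact_force: [0.4, 0.5, 0.6]
opening: 0.0856
```

```bash
python3 mv.py .4895 .299 .018
```

```text
t 36.43 pos [0.4878 0.2851 0.0941] F [0.4 0.5 0.6] open 0.0856 q6 0.05
turn deg [-0.84  0.14  0.62]
shift now-axes [ 76.    7.2 -12.6] aligned-axes [ 76.1   6.5 -12.3]
```

Call:
{"api": "arm_command", "payload": {
  "plan": [
    [[0, 0.006, -0.0115, -0.8, 0.1, 0.6, 0.0854], [0, 0, 0, 0, 0, 0, 0.0854], [0, 0, 0, 0, 0, 0, 0.0854], [0.008, 0, 0, 0, 0, 0, 0.0854], [0.012, 0, 0, 0, 0, 0, 0.0854], [0.012, 0, 0, 0, 0, 0, 0.0854], [0.012, 0, 0, 0, 0, 0, 0.0854], [0.008, 0, 0, 0, 0, 0, 0.0854], [0.004, 0, 0, 0, 0, 0, 0.0854], [0, 0, 0, 0, 0, 0, 0.0854], [0, 0, 0, 0, 0, 0, 0.0854]]
  ]
}}

```text
t: 37.35
tool_pos: [0.492, 0.3003, 0.0358]
tool_rot: [0.937, 1.358, -0.928]
contact_force: [0.2, 0.3, -0.3]
opening: 0.0854
```

```bash
python3 mv.py .4895 .299 .018
```

```text
t 37.35 pos [0.492  0.3003 0.0358] F [ 0.2  0.3 -0.3] open 0.0854 q6 0.05
turn deg [ 0.05  0.01 -0.37]
shift now-axes [17.8 -2.9  0.3] aligned-axes [17.8 -2.8  0.3]
```

Call:
{"api": "arm_command", "payload": {
  "plan": [
    [[0.005, -0.0025, 0, 0, 0, -0.3, 0.0854], [0.005, 0, 0, 0, 0, 0, 0.0854], [0.004, 0, 0, 0, 0, 0, 0.0854], [0.003, 0, 0, 0, 0, 0, 0.0854], [0, 0, 0, 0, 0, 0, 0.0854], [0, 0, 0, 0, 0, 0, 0.0854]]
  ]
}}

```text
t: 37.85
tool_pos: [0.4904, 0.2996, 0.0181]
tool_rot: [0.935, 1.36, -0.931]
contact_force: [0.5, 0.0, 1.0]
opening: 0.0855
```

```bash
python3 mv.py .4895 .299 .018
```

```text
t 37.85 pos [0.4904 0.2996 0.0181] F [0.5 0.  1. ] open 0.0855 q6 0.05
turn deg [ 0.04  0.   -0.15]
shift now-axes [ 0.1 -1.   0.2] aligned-axes [ 0.1 -1.   0.2]
```

Call:
{"api": "arm_command", "payload": {
  "plan": [
    [[0, -0.0005, 0, 0, 0, 0, 0.07], [0, 0, 0, 0, 0, 0, 0.06], [0, 0, 0, 0, 0, 0, 0.05], [0, 0, 0, 0, 0, 0, 0.04], [0, 0, 0, 0, 0, 0, 0.04], [0, 0, 0, 0, 0, 0, 0.04], [0, 0, 0, 0, 0, 0, 0.04]]
  ]
}}

```text
t: 38.43
tool_pos: [0.4902, 0.2996, 0.019]
tool_rot: [0.935, 1.359, -0.93]
contact_force: [-0.1, 0.3, 0.7]
opening: 0.0489
```

Call:
{"api": "arm_command", "payload": {
  "plan": [
    [[-0.015, 0, 0, 0, 0, 0, 0.04], [-0.03, 0, 0, 0, 0, 0, 0.04], [-0.03, 0, 0, 0, 0, 0, 0.04], [-0.03, 0, 0, 0, 0, 0, 0.04], [-0.03, 0, 0, 0, 0, 0, 0.04], [-0.025, 0, 0, 0, 0, 0, 0.04], [-0.01, 0, 0, 0, 0, 0, 0.04], [0, 0, 0, 0, 0, 0, 0.04], [0, 0, 0, 0, 0, 0, 0.04]]
  ]
}}

```text
t: 39.18
tool_pos: [0.4857, 0.2975, 0.1892]
tool_rot: [0.928, 1.366, -0.94]
contact_force: [-1.0, 0.4, -2.8]
opening: 0.049
```

```bash
python3 mv.py .5745 -.306 .205
python3 - <<'E'
from h import *
for n in("top","scene"):
    get_image(n)
    for d in cut_out(n,"short_tree_base")[:1]: print(n,d["conf"],fit(n,d["mask"],base(.034),(.5745,-.306)))
    for d in mark_of(n,"short_tree_base")[:1]: print(n,d["conf"],(np.array(calibration(n)["cam_to_world"])@np.r_[d["at"],1])[:3].round(4))
E
```

```text
t 39.18 pos [0.4857 0.2975 0.1892] F [-1.   0.4 -2.8] open 0.049 q6 0.05
turn deg [0.03 0.03 0.51]
shift now-axes [ -14.3 -134.9  594.9] aligned-axes [ -15.8 -134.5  595. ]
top 0.59 (array([ 0.5735, -0.3056]), np.float64(0.896))
top 0.88 [ 0.5719 -0.3096  0.0088]
scene 0.61 (array([ 0.5615, -0.33  ]), np.float64(0.066))
scene 0.55 [ 0.5727 -0.3029  0.015 ]
```

Call:
{"api": "arm_command", "payload": {
  "plan": [
    [[-0.008, -0.004, 0.016, 0, 0, 0.5, 0.04], [-0.005, -0.0075, 0.033, 0, 0, 0, 0.04], [-0.005, -0.0075, 0.033, 0, 0, 0, 0.04], [-0.004, -0.0075, 0.033, 0, 0, 0, 0.04], [-0.003, -0.0075, 0.033, 0, 0, 0, 0.04], [-0.002, -0.0075, 0.033, 0, 0, 0, 0.04], [-0.002, -0.0075, 0.033, 0, 0, 0, 0.04], [-0.002, -0.0075, 0.033, 0, 0, 0, 0.04], [-0.002, -0.0075, 0.033, 0, 0, 0, 0.04], [-0.001, -0.004, 0.016, 0, 0, 0, 0.04], [0, 0, 0, 0, 0, 0, 0.04]]
  ]
}}

```text
t: 40.4
tool_pos: [0.5258, -0.0157, 0.2116]
tool_rot: [0.918, 1.377, -0.943]
contact_force: [0.4, 0.3, -1.5]
opening: 0.0491
```

```bash
python3 mv.py .5735 -.3065 .205
```

```text
t 40.4 pos [ 0.5258 -0.0157  0.2116] F [ 0.4  0.3 -1.5] open 0.0491 q6 -0.54
turn deg [ 0.38 -0.15  1.13]
shift now-axes [  7.  -61.9 288.1] aligned-axes [  6.6 -60.2 288.4]
```

Call:
{"api": "arm_command", "payload": {
  "plan": [
    [[-0.004, -0.004, 0.016, 0.3, 0, 1, 0.04], [-0.004, -0.0065, 0.033, 0, 0, 0, 0.04], [-0.003, -0.0065, 0.033, 0, 0, 0, 0.04], [-0.003, -0.0065, 0.033, 0, 0, 0, 0.04], [-0.002, -0.0065, 0.033, 0, 0, 0, 0.04], [-0.002, -0.0065, 0.033, 0, 0, 0, 0.04], [-0.002, -0.0065, 0.033, 0, 0, 0, 0.04], [-0.001, -0.006, 0.03, 0, 0, 0, 0.04], [0, -0.004, 0.02, 0, 0, 0, 0.04], [0, -0.001, 0.008, 0, 0, 0, 0.04], [0, 0, 0, 0, 0, 0, 0.04], [0, 0, 0, 0, 0, 0, 0.04], [0, 0, 0, 0, 0, 0, 0.04]]
  ]
}}

```text
t: 41.48
tool_pos: [0.5738, -0.2906, 0.2175]
tool_rot: [0.934, 1.389, -0.928]
contact_force: [0.2, 0.4, -1.3]
opening: 0.0489
```

```bash
python3 mv.py .5735 -.3065 .15
```

```text
t 41.48 pos [ 0.5738 -0.2906  0.2175] F [ 0.2  0.4 -1.3] open 0.0489 q6 -0.96
turn deg [ 0.45 -1.3   0.63]
shift now-axes [67.2 -5.3 16.2] aligned-axes [67.5 -6.  14.7]
```

Call:
{"api": "arm_command", "payload": {
  "plan": [
    [[0, -0.005, 0.0135, 0.4, -1.2, 0.6, 0.04], [0, 0, 0, 0, 0, 0, 0.04], [0, 0, 0, 0, 0, 0, 0.04], [0.01, 0, 0, 0, 0, 0, 0.04], [0.02, 0, 0, 0, 0, 0, 0.04], [0.02, 0, 0, 0, 0, 0, 0.04], [0.015, 0, 0, 0, 0, 0, 0.04], [0.005, 0, 0, 0, 0, 0, 0.04], [0, 0, 0, 0, 0, 0, 0.04], [0, 0, 0, 0, 0, 0, 0.04]]
  ]
}}

```text
t: 42.32
tool_pos: [0.5747, -0.2997, 0.144]
tool_rot: [0.93, 1.361, -0.927]
contact_force: [1.1, -0.3, -1.9]
opening: 0.0492
```

```bash
python3 mv.py .5735 -.3065 .043;python3 - <<'E'
from h import *
o=ctrl.get_obs(); z=o["tool_pos"][2]-.019
for n in("scene","top"):
    get_image(n)
    for d in mark_of(n,"short_tree_base")[:1]: print(n,"base",d["conf"],(np.array(calibration(n)["cam_to_world"])@np.r_[d["at"],1])[:3].round(4))
    for d in cut_out(n,"short_flask")[:2]: print(n,z,fit(n,d["mask"],flask(.046,z),o["tool_pos"][:2]))
E
```

```text
t 42.32 pos [ 0.5747 -0.2997  0.144 ] F [ 1.1 -0.3 -1.9] open 0.0492 q6 -0.97
turn deg [ 0.39  0.05 -0.16]
shift now-axes [101.   -3.9   5.8] aligned-axes [101.   -3.6   5.9]
scene base 0.54 [ 0.5466 -0.2336  0.023 ]
scene 0.12504021372499258 (array([ 0.5786, -0.301 ]), np.float64(0.896))
scene 0.12504021372499258 (array([ 0.5747, -0.2997]), np.float64(0.0))
top base 0.65 [ 0.5729 -0.3105  0.0135]
top 0.12504021372499258 (array([ 0.5747, -0.2997]), np.float64(0.0))
```

Call:
{"api": "arm_command", "payload": {
  "plan": [
    [[0, -0.0036, 0.006, 0.3, 0, -0.1, 0.04], [0, 0, 0, 0, 0, 0, 0.04], [0, 0, 0, 0, 0, 0, 0.04], [0.008, 0, 0, 0, 0, 0, 0.04], [0.012, 0, 0, 0, 0, 0, 0.04], [0.012, 0, 0, 0, 0, 0, 0.04], [0.008, 0, 0, 0, 0, 0, 0.04], [0, 0, 0, 0, 0, 0, 0.04], [0, 0, 0, 0, 0, 0, 0.04], [0, 0, 0, 0, 0, 0, 0.04]]
  ]
}}

```text
t: 43.45
tool_pos: [0.5741, -0.3084, 0.101]
tool_rot: [0.933, 1.358, -0.933]
contact_force: [-1.1, -0.2, -1.6]
opening: 0.0487
```

```bash
python3 mv.py .573 -.307 .043
```

```text
t 43.45 pos [ 0.5741 -0.3084  0.101 ] F [-1.1 -0.2 -1.6] open 0.0487 q6 -0.98
turn deg [ 0.03  0.16 -0.12]
shift now-axes [58.  -0.6 -1.8] aligned-axes [58.  -0.5 -1.7]
```

Call:
{"api": "arm_command", "payload": {
  "plan": [
    [[0, -0.0006, -0.0014, 0, 0.1, -0.1, 0.04], [0.005, 0, 0, 0, 0, 0, 0.04], [0.007, 0, 0, 0, 0, 0, 0.04], [0.007, 0, 0, 0, 0, 0, 0.04], [0.007, 0, 0, 0, 0, 0, 0.04], [0.007, 0, 0, 0, 0, 0, 0.04], [0.006, 0, 0, 0, 0, 0, 0.04], [0.003, 0, 0, 0, 0, 0, 0.04], [0, 0, 0, 0, 0, 0, 0.04], [0, 0, 0, 0, 0, 0, 0.04]]
  ]
}}

```text
t: 44.28
tool_pos: [0.5734, -0.3073, 0.0549]
tool_rot: [0.933, 1.36, -0.933]
contact_force: [1.2, 0.1, -1.7]
opening: 0.0489
```

```bash
python3 mv.py .573 -.307 .043
```

```text
t 44.28 pos [ 0.5734 -0.3073  0.0549] F [ 1.2  0.1 -1.7] open 0.0489 q6 -0.98
turn deg [ 0.04  0.09 -0.04]
shift now-axes [11.9 -0.2 -0.4] aligned-axes [11.9 -0.2 -0.4]
```

Call:
{"api": "arm_command", "payload": {
  "plan": [
    [[0.003, -0.0003, -0.0003, 0, 0, 0, 0.04], [0.003, 0, 0, 0, 0, 0, 0.04], [0.002, 0, 0, 0, 0, 0, 0.04], [0.001, 0, 0, 0, 0, 0, 0.04], [0.001, 0, 0, 0, 0, 0, 0.04]]
  ]
}}

```text
t: 44.7
tool_pos: [0.5738, -0.3077, 0.0453]
tool_rot: [0.932, 1.357, -0.933]
contact_force: [0.5, -0.5, -2.4]
opening: 0.049
```

Call:
{"api": "arm_command", "payload": {
  "plan": [
    [[0.001, 0, 0, 0, 0, 0, 0.04], [0.001, 0, 0, 0, 0, 0, 0.04]]
  ]
}}

```text
t: 44.87
tool_pos: [0.574, -0.3078, 0.0434]
tool_rot: [0.932, 1.357, -0.933]
contact_force: [-1.0, 0.1, -1.0]
opening: 0.0489
```

Call:
{"api": "arm_command", "payload": {
  "plan": [
    [[0.001, 0, 0, 0, 0, 0, 0.04], [0.001, 0, 0, 0, 0, 0, 0.04]]
  ]
}}

```text
t: 45.03
tool_pos: [0.5741, -0.308, 0.043]
tool_rot: [0.932, 1.357, -0.933]
contact_force: [-4.0, 3.3, 6.5]
opening: 0.0491
```

Call:
{"api": "arm_command", "payload": {
  "plan": [
    [[0.001, 0, 0, 0, 0, 0, 0.04]]
  ]
}}

```text
t: 45.12
tool_pos: [0.5741, -0.308, 0.043]
tool_rot: [0.932, 1.358, -0.933]
contact_force: [-4.2, 2.0, 5.1]
opening: 0.0491
```

Seated at 0.043, as expected. Release, rise and clear the row.

Call:
{"api": "arm_command", "payload": {
  "plan": [
    [[0, 0, 0, 0, 0, 0, 0.055], [0, 0, 0, 0, 0, 0, 0.06], [0, 0, 0, 0, 0, 0, 0.07], [0, 0, 0, 0, 0, 0, 0.08], [0, 0, 0, 0, 0, 0, 0.08], [0, 0, 0, 0, 0, 0, 0.08], [-0.01, 0, 0, 0, 0, 0, 0.08], [-0.025, 0, 0, 0, 0, 0, 0.0854], [-0.03, 0, 0, 0, 0, 0, 0.0854], [-0.03, 0, 0, 0, 0, 0, 0.0854], [-0.03, 0, 0, 0, 0, 0, 0.0854], [-0.025, 0, 0, 0, 0, 0, 0.0854], [-0.005, 0, 0.02, 0, 0, 0, 0.0854], [0, -0.01, 0.03, 0, 0, 0, 0.0854], [0, -0.025, 0.025, 0, 0, 0, 0.0854], [0, -0.025, 0.02, 0, 0, 0, 0.0854], [0, -0.025, 0.02, 0, 0, 0, 0.0854], [0, -0.025, 0.02, 0, 0, 0, 0.0854], [0, 0, 0, 0, 0, 0, 0.0854], [0, 0, 0, 0, 0, 0, 0.0854]]
  ]
}}

```text
t: 46.78
tool_pos: [0.5201, -0.4801, 0.2185]
tool_rot: [0.925, 1.345, -0.929]
contact_force: [-0.4, 1.7, 0.2]
opening: 0.085
```

```bash
python3 mv.py
python3 - <<'E'
from h import *
F=dict(tallest=(.1,.4874,-.08),tall=(.082,.519,-.1555),medium=(.064,.545,-.231),short=(.046,.574,-.3065))
A=get_image("top")[170:270,310:460]; B=get_image("scene")[125:225,295:395]
cv2.imwrite("pics/f_top.png",cv2.resize(A,None,fx=5,fy=5,interpolation=cv2.INTER_CUBIC)[:,:,::-1])
cv2.imwrite("pics/f_scene.png",cv2.resize(B,None,fx=6,fy=6,interpolation=cv2.INTER_CUBIC)[:,:,::-1])
for n in("top","scene"):
    T=np.array(calibration(n)["cam_to_world"])
    for k,(h,x,y) in F.items():
        for d in mark_of(n,k+"_flask"):
            p=(T@np.r_[d["at"],1])[:3]
            if p[1]<0: print(n,k,round(d["conf"],2),p.round(4))
E
```

```text
t 46.78 pos [ 0.5201 -0.4801  0.2185] F [-0.4  1.7  0.2] open 0.085 q6 -1.23
turn deg [ 0.31  0.91 -0.47]
top tallest 0.68 [ 0.5732 -0.3072  0.0066]
top tallest 0.49 [ 0.483  -0.0797  0.025 ]
top tallest 0.33 [ 0.4862 -0.0801  0.0141]
top tall 0.8 [ 0.5171 -0.1608  0.023 ]
top medium 0.63 [ 0.5477 -0.239   0.0265]
top short 0.8 [ 0.5774 -0.312   0.0269]
top short 0.32 [ 0.5756 -0.3099  0.0127]
scene tallest 0.79 [ 0.4844 -0.082   0.0253]
scene tallest 0.55 [ 0.5459 -0.2301  0.0199]
scene medium 0.64 [ 0.5463 -0.234   0.024 ]
scene short 0.44 [ 0.5749 -0.3053  0.0258]
```

View pics/f_top.png

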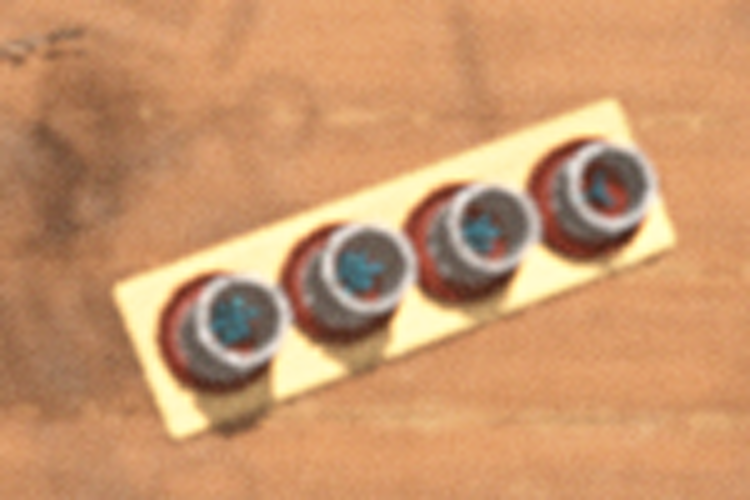

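View pics/f_scene.png

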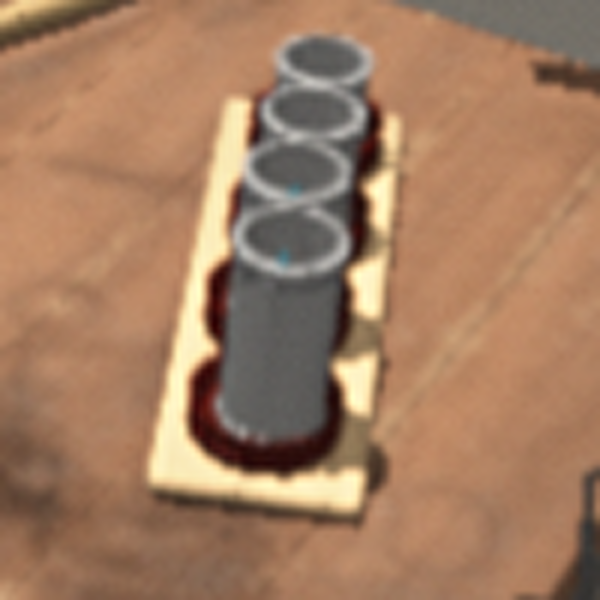

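Both views show four upright flasks inside their bases, rising in order, with the arm clear. In the top crop they are at (240,320), (370,265), (490,230) and (612,190). I'm handing the job in.

```bash
python3 -c "
from station import finish_job
print(finish_job())"
```

```text
the job is handed in; nothing more can be done
None
```

All four steel flasks are on their matching bases, short to tallest, and I handed the job in at about 47 s of the 115 s allowed. It gave no verdict.

**Seating:** each flask stopped within about 0.5 mm of its expected seat height. The largest force I read at set-down was about 8 N, well under the 40 N limit.

**Final views:** the top and scene pictures show four upright flasks inside their rims, and the trees are visible through the mouths in the top view. The arm was clear and open. I went nowhere near the orange look-alike or the ring cone, but I did not measure the cone again at the end.

**What went wrong or disagreed:**
- I wrote one early move in millimetres instead of metres. The row limit capped it at 38 mm in free air, so it did no harm.
- The tallest flask showed a side force when it touched down. I lifted it, re-centred it and set it down again.
- The medium flask first caught on the rim's flare about 2 mm high. I shifted it about 3 mm and it then seated.
- The final network position readings were 2–8 mm from my base estimates, with the largest gap at the medium flask in the top view. That is more than their stated 4 mm, so I relied on the seat heights and pictures instead.
- A silhouette fit on the placed tall flask failed on a poor mask, and the scene camera gave no final reading for that flask.

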